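# Set the click-stop vise to 45 degrees and nip up the bag handle at its balance point

## Robot

A 6-joint arm with a two-finger parallel gripper is mounted at the origin on the work surface. World frame = base frame: x ahead of the robot, y to its left, z up, the work surface at z = 0. Lengths are in m, angles in rad, forces in N, time in s.
With the tool pointing down it reaches from about 0.275 to 0.825 m from the base axis. Payload 4.9 kg.
Tool frame: the origin (TCP) lies at the very end of the fingers, on their centre line; the grasp point (between the pads) lies 19 mm behind it; z points along the fingers, y is the direction in which the jaws open and shut (so a half turn about z gives the same grasp; the last joint's range is limited). The gripper opens to 85 mm and grips with 20 to 120 N. Pads are 22 mm wide; open, the fingers measure 114 mm over their backs; the gripper's body (76 mm by 85 mm) begins 54 mm behind the grasp point. The pads swing forward as they close: fully open they stand 13 mm farther back than shut.
Start: joints at [1.205, 0.326, -0.193, 1.052, 0, 1.437], TCP at [0.126, 0.535, 0.231] pointing down, gripper open.
Joint ranges: [-2.65, 2.65], [-0.97, 1.79], [-1.3, 1.35], [-1.93, 2.1], [-1.47, 1.37], [-3.14, 3.14]. Speed limits (rad/s): [2.57, 2.57, 3.14, 3.14, 3.14, 3.14].

## Interface

Orientations are given as a unit quaternion [w, x, y, z].
In Python, from plant import bot, viewer gives the robot as it stands.
- The arm moves only by the shell command python3 -m crank 'ROWS' [OPENING] [FORCE]. ROWS is JSON, a list of rows, each a list of 2 entries, a list of its own where there are three numbers: the shift along the tool's x, y, z in cm, then the turn, a rotation vector about the tool's x, y, z in rad. In form: [[[tx, ty, tz], [rx, ry, rz]], ...]. A call has exactly 8 rows; each row shifts and turns the commanded pose from where the row before left it, along the tool's axes as they then stand; what a row does not reach is not made up. A row lasts 1/12 s, in which the tool goes at most 41.7 mm and 7.16 degrees, less where a joint would pass 70% of its speed; a pose out of reach is approached as far as the arm can. A call is refused whole if a number of a shift passes 4.17 or a number of a turn 0.125, either way. A call with a gripper value outside its range is refused whole. OPENING is the opening, from 0 (shut) to 1 (fully open), set as the call begins (- or left out, the last holds). The fingers move at their own pace and stop on an object; FORCE is the grip in N (left out, the last holds). Time passes only in rows, so rows that do not move let the fingers close, or fill a call up. It gives the time, the measured TCP pose, the force and the opening at its end, in the units of the state.
- bot.get_state(): the state, without advancing time (a new reading comes with each control period).
- viewer.camera(name): name is "scene" or "top"; returns the picture (400x640x3 uint8, red, green, blue); there is no depth.
- viewer.camera_info(name): a dict with "vertical_fov" (degrees; the focal length in pixels is half the picture's height over the tangent of half this angle, whatever the lens; pixels are square), "cx", "cy" (the principal point, pixels), "R" (3x3) and "t" (3): a world point X has camera coordinates R X + t. Camera axes: x right, y down, z forward; pixel columns grow to the right and rows downward; lengths in m; the calibration is good to about 2 mm. A picture is of the moment at which its call begins. camera_info takes no time and is no camera call.
- bot.sign_off(): hands the job in, once; it reports no verdict.
The state is a dict: "t": time; "joint_pos": joint angles; "joint_vel": joint speeds; "joint_torque": joint torques, N m; "tool_pos": TCP position; "eef_rot": TCP orientation; "contact_force": force on the tool from outside, world axes, zero at the start; "torque": the same for the moment, N m; "grip_width": opening from 0.0 (shut) to 1.0 (fully open).
Only numpy, scipy, OpenCV 4.12 (cv2) and the standard library are available. Lean on these libraries where they do the work, as an engineer would, in place of code of your own. Each camera call takes 0.05 s, during which the arm holds its last target.

## Task

Set the little vise on its click-stop swivel base to 45 degrees anticlockwise (seen from above), which is three clicks past its red zero mark, and leave it clicked home there. Lay the dark wooden bag handle between its jaws, on edge as it lies now and level on the vise bed, and push the sliding jaw up until the handle is nipped between both jaws. The handle's two end fittings look alike but differ a lot in weight, so feel with small trial lifts where it balances and lay it with that point over the vise: it must never tip, and everything else on the bench stays where it is.

Things in the scene. Friction and masses are not known exactly. Their poses are not given: they have to be found in the camera images.
- vise (a joint): Swivel angle of the vise on its base (rad). 0 = white pointer of the turning part at the red zero mark of the base; positive = anticlockwise seen from above; one click is 15 degrees (0.262), stops at -1.2 and +1.2. A spring ball holds each click: it takes about 0.35 N m to turn it out, and if let go between two clicks the vise snaps to the nearer one. It starts at a click between -30 degrees and 0. Can be turned by gripping the fixed jaw or pushing at the side of a jaw.
- vise_pivot (a point): Point on the swivel axis at the height of the vise bed (the flat bright steel floor between the jaws), 60 mm above the bench. Its frame turns with the vise: x points from the sliding jaw to the fixed jaw, y lies along the jaw faces. The bed is 58 mm wide (y) and runs from x = -83 to +58 mm, so whatever is laid across it overhangs both sides. Green cast vise, round bolted base of 136 mm diameter with lugs to 92 mm from the axis and 15 mm high.
- fixed_jaw (a point): Centre of the top of the fixed jaw, 78 mm above the bench, 35 mm from the swivel axis; axes as vise_pivot. The jaw is a block 20 mm thick (x), 60 mm long (y), 18 mm high above the bed; its gripping face is at x = +25 mm from the axis and its back is free, so it can be gripped from above.
- jaw (a joint): Opening between the jaws (m): 0 shut, 0.070 fully open; starts between 0.052 and 0.066. The jaw slides freely by hand with about 3 N friction (quick-action: nothing has to be screwed) and stays where it is left; with the 22 mm handle nipped it reads 0.022.
- jaw_back (a point): Middle of the top edge of the sliding jaw's outer (far from the fixed jaw) face, 78 mm above the bench: push there towards the fixed jaw (+x of vise_pivot). The sliding jaw is 24 mm thick, 60 mm long, 18 mm high above the bed. Its spindle and tommy bar stick out of the vise's front at only 41 mm above the bench (top of the spindle head 51 mm), with the spindle's end 116 mm out from this face.
- zero_mark (a point): The red zero mark on the round base of the vise (does not turn), 62 mm from the axis; graduations each 15 degrees to both sides, longer at 45 degrees.
- handle: Straight dark wooden bag handle with a brass end fitting at each end, 240 mm long (x, plus small wire loops of 12 mm at mid height at the ends), 22 mm wide (y), standing on edge 36 mm high; origin at the middle of its underside, z up. 0.21 to 0.30 kg. One fitting is solid and the other hollow, which is not visible: the balance point lies 30 to 60 mm from the middle, towards the heavy end. Seated in the vise its top is 18 mm above the jaw tops.
- mallet: White-headed mallet lying down, leave alone.
- phone: Black phone, leave alone.
- rivet_box: Clear divided box of rivets, 150 x 110 x 35 mm, leave alone.
- edge_paint_red: Small bottle with red label, 95 mm high, leave alone.
- edge_paint_blue: Small bottle with blue label, 95 mm high, leave alone.
- awl: Wooden-handled awl lying down, leave alone.
- buckle: Flat steel buckle 50 mm square, leave alone.
- glasses: Pair of folded-out spectacles lying on the bench, leave alone.
There are look-alikes about, which are no part of the job. Leave any blue or turquoise look-alike of the part that bears vise alone.

How it is judged:
At the end, for the whole second after the job is handed in: The vise rests in the 45 degree click (0.785 rad within 0.06); the handle lies on edge on the vise bed within 4 mm, level within 3 degrees, along the jaws, nipped between them (jaw opening 19 to 24.5 mm), released and at rest (value of joint vise between 0.725 and 0.845 rad and value of joint jaw between 0.019 and 0.0245 m and z of handle in the frame of vise_pivot between -0.004 and 0.004 m and x of handle in the frame of vise_pivot between 0.01 and 0.018 m and angle between the x axis of handle and the y axis of vise_pivot, either way round below 0.06 rad and angle between handle's own z axis and vertical below 0.05 rad and linear speed of handle below 0.02 m/s and velocity of joint vise between -0.05 and 0.05 rad/s); the robot touches nothing.
It fails at once if the handle tips by more than 15 degrees (angle between handle's own z axis and vertical above 0.26 rad).
It fails at once if another thing on the bench is moved by more than 30 mm (distance of any of mallet, phone, rivet_box, edge_paint_red, edge_paint_blue, awl, buckle, glasses from where it was at the start of the episode above 0.03 m).
It also fails if it takes over 70 s, if anything falls off the work surface, if the arm or the gripper's body presses on something with over 40 N, if the wrist force passes 120 N, or if a joint passes its speed limit or range.

## Working session

There is one attempt and no reset: what is moved stays moved. The work goes in short steps, Python scripts to look and compute and a shell command to move; the robot and the scene stay as the last step left them, time stands still between calls to the robot, and variables do not carry over. Pictures are saved under pics/ and viewed, and the job is handed in when it is done.

```bash
ls; mkdir -p pics
python3 - <<'E'
from plant import bot, viewer
import cv2
for n in("scene","top"):
    im=viewer.camera(n); cv2.imwrite(f"pics/{n}0.png",im[:,:,::-1])
    i=viewer.camera_info(n); print(n,i)
print(bot.get_state())
E
```

```text
pics
scene {'vertical_fov': 46.03031760594428, 'cx': 320.4741714168261, 'cy': 198.32507915915042, 'R': array([[-0.31323969,  0.94963066,  0.00908344],
       [ 0.55425499,  0.19057345, -0.81023649],
       [-0.77115647, -0.24876369, -0.5860327 ]]), 't': array([ 0.27838113, -0.20841444,  1.80127519])}
top {'vertical_fov': 52.84789374708757, 'cx': 317.5541822655169, 'cy': 200.97984435243512, 'R': array([[-0.01225476, -0.99989863, -0.00724967],
       [-0.9974171 ,  0.01273687, -0.07068878],
       [ 0.07077395,  0.00636467, -0.99747207]]), 't': array([-0.09736153,  0.55941374,  1.02008165])}
{'t': 0.1, 'joint_pos': array([ 1.20480425e+00,  3.26870877e-01, -1.93460060e-01,  1.05199255e+00,
       -2.27010375e-05,  1.43656910e+00]), 'joint_vel': array([-0.00046329, -0.00012202,  0.0041761 ,  0.0008429 ,  0.00146116,
        0.00057098]), 'joint_torque': array([ 2.05472774e-03, -4.44238937e+01,  2.63038141e+01,  7.84166506e-03,
        2.18199091e-05, -1.59818262e-05]), 'tool_pos': array([0.12616019, 0.53481566, 0.23058857]), 'eef_rot': array([-1.77997045e-04,  1.15623198e-01,  9.93292854e-01, -7.42632977e-04]), 'contact_force': array([ 0.11938356,  0.47139808, -0.24295978]), 'torque': array([ 0.00133736, -0.0023116 ,  0.0628426 ]), 'grip_width': 1.0006421386530662}
```

View pics/scene0.png

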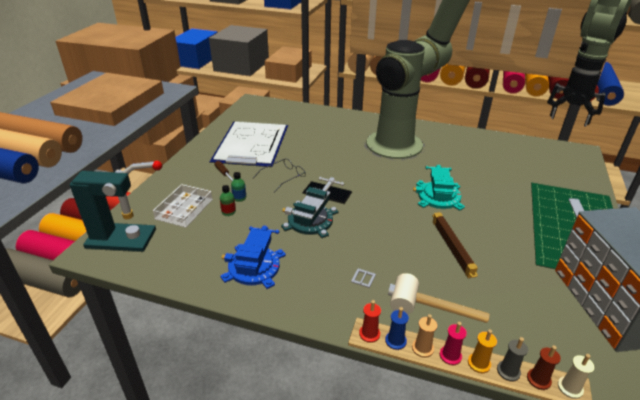

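View pics/top0.png

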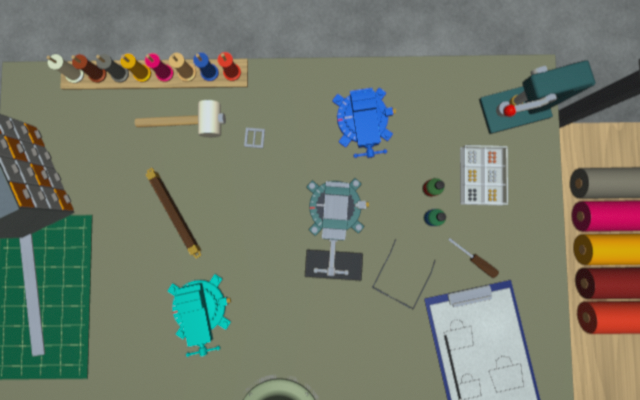

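Candidates for the vise in the top view are the dark green one at (336,207), a blue look-alike at (363,118) and a turquoise look-alike at (200,312). The green cast vise is the one described. The only candidate for the handle is the dark bar at (173,212). I'll check both in a close crop.

```bash
python3 - <<'E'
import cv2
a=cv2.imread("pics/top0.png")
c=cv2.resize(a[165:290,290:390],None,fx=4.4,fy=4.4,interpolation=cv2.INTER_CUBIC)
cv2.imwrite("pics/c1.png",c)
c=cv2.resize(a[160:265,135:215],None,fx=5,fy=5,interpolation=cv2.INTER_CUBIC)
cv2.imwrite("pics/c2.png",c)
a=cv2.imread("pics/scene0.png")
c=cv2.resize(a[165:245,270:365],None,fx=7,fy=7,interpolation=cv2.INTER_CUBIC)
cv2.imwrite("pics/c3.png",c)
E
cat > h.py <<'E'
import numpy as np
from plant import bot, viewer
def cam(n):
    i=viewer.camera_info(n); f=200/np.tan(np.radians(i['vertical_fov'])/2); return i,f
def ray(n,u,v,z):
    i,f=cam(n); d=i['R'].T@np.array([(u-i['cx'])/f,(v-i['cy'])/f,1]); o=-i['R'].T@i['t']
    return o+d*(z-o[2])/d[2]
def proj(n,X):
    i,f=cam(n); c=i['R']@np.array(X)+i['t']; return np.array([i['cx']+f*c[0]/c[2],i['cy']+f*c[1]/c[2]])
E
```

```text
(no output)
```

View pics/c1.png

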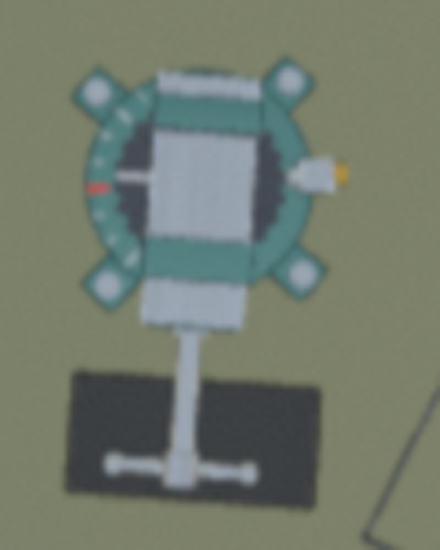

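View pics/c2.png

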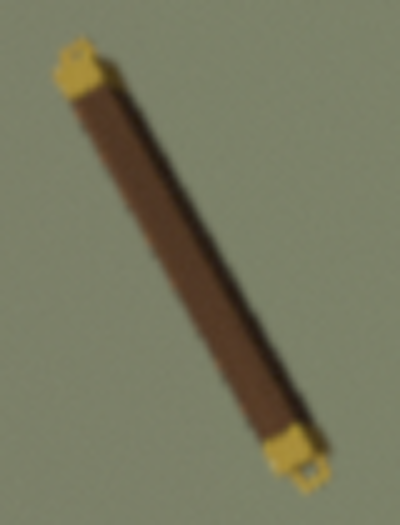

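View pics/c3.png

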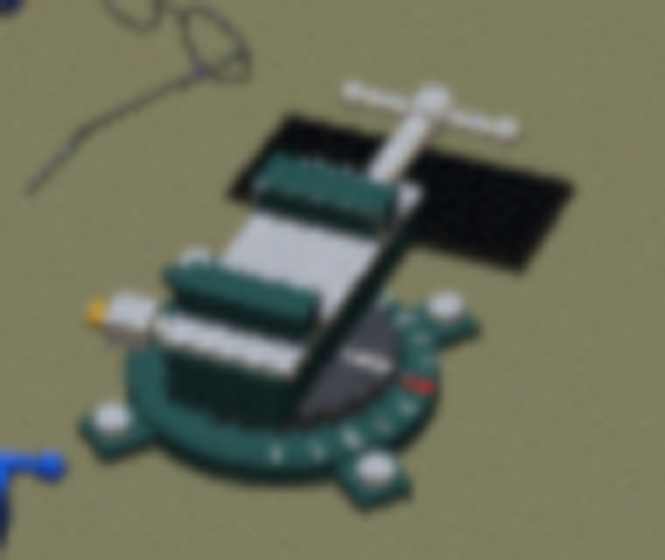

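The green vise at (336,207) has the steel bed, a red mark at about (312,208) and a white pointer at about (320,205). The phone lies under its spindle. The handle's brass ends are at about (152,175) and (196,250). Next I'll measure.

Run:
```python
from h import *
import cv2
C=lambda x,y:(290+x/4.4-.4,165+y/4.4-.4)
b=[ray("top",*C(*p),.018)[:2] for p in((97,93),(290,82),(302,272),(107,285))]
c=np.mean(b,0); print("axis",c,[np.round(x-c,3) for x in b])
r=ray("top",*C(98,189),.015)[:2]-c; print("red",r,np.hypot(*r),np.degrees(np.arctan2(r[1],r[0])))
for z in(.015,.03,.02):
  p=[ray("top",*C(x,177),z)[:2]-c for x in (117,150)]
  print("ptr",z,[(np.hypot(*q),np.degrees(np.arctan2(q[1],q[0]))) for q in p])
# bed edges at z=.06
L=[ray("top",*C(*q),.06)[:2] for q in((154,132),(149,237))]; R=[ray("top",*C(*q),.06)[:2] for q in((257,139),(250,242))]
for q in(L,R): d=q[0]-q[1]; print("bed dir",np.degrees(np.arctan2(d[1],d[0])),q-c)
# jaw lines at z .078
for nm,q in dict(fixback=((160,93),(262,101)),fixfront=((155,128),(257,136)),slidefront=((148,236),(251,243)),slideback=((144,277),(247,284))).items():
  P=[ray("top",*C(*w),.078)[:2]-c for w in q]; d=P[1]-P[0]; print(nm,P,np.degrees(np.arctan2(-d[1],-d[0])) ,np.degrees(np.arctan2(d[1],d[0]))+90)
# handle
a=cv2.imread("pics/top0.png")[160:265,135:215]
hsv=cv2.cvtColor(a,cv2.COLOR_BGR2HSV)
m=((hsv[...,0]<28)&(hsv[...,1]>110)).astype(np.uint8); print(m.sum())
cv2.imwrite("pics/m.png",m*255)
cs,_=cv2.findContours(m,cv2.RETR_EXTERNAL,cv2.CHAIN_APPROX_NONE)
k=max(cs,key=cv2.contourArea); print(cv2.minAreaRect(k))
D=lambda x,y:(135+x/5-.4,160+y/5-.4)
e=[ray("top",*D(*q),.036)[:2] for q in((79,76),(288,449))]
print("ends",e,np.linalg.norm(e[0]-e[1]),np.mean(e,0)); d=e[1]-e[0];print(np.degrees(np.arctan2(d[1],d[0])))
```

```text
axis [ 0.54440555 -0.14877871] [array([0.054, 0.059]), array([ 0.059, -0.055]), array([-0.053, -0.059]), array([-0.059,  0.055])]
red [-0.00282806  0.05938407] 0.05945136891717755 92.7265501355945
ptr 0.015 [(np.float64(0.04828535434849999), np.float64(85.11823202952326)), (np.float64(0.028930788451620656), np.float64(82.32821813180098))]
ptr 0.03 [(np.float64(0.0480676624167097), np.float64(86.19700533441656)), (np.float64(0.028953598521872265), np.float64(84.16244722498311))]
ptr 0.02 [(np.float64(0.04821089421344087), np.float64(85.4767359636532)), (np.float64(0.028935095745790132), np.float64(82.93992592534204))]
bed dir -3.489178217300825 [[ 0.02653306  0.02646926]
 [-0.03267693  0.03007947]]
bed dir -4.880103559081929 [[ 0.02182088 -0.03158054]
 [-0.03619135 -0.02662743]]
fixback [array([0.04666201, 0.02304992]), array([ 0.04146229, -0.03347187])] 84.74386444162306 -5.25613555837694
fixfront [array([0.02719161, 0.0260897 ]), array([ 0.02201345, -0.03035629])] 84.7585570187985 -5.2414429812015015
slidefront [array([-0.03260875,  0.03076382]), array([-0.03717642, -0.02600518])] 85.39986265751989 -4.600137342480124
slideback [array([-0.05516782,  0.03326777]), array([-0.05971233, -0.02341128])] 85.41584310454215 -4.584156895457852
961
((37.97959899902344, 52.853919982910156), (100.72171020507812, 11.167411804199219), 60.67952346801758)
ends [array([0.62965669, 0.32279743]), array([0.43842404, 0.21364291])] 0.220192270757394 [0.53404037 0.26822017]
-150.2825192748488
```

Run:
```python
import cv2
from h import *
a=cv2.imread("pics/scene0.png")
c=cv2.resize(a[200:240,300:345],None,fx=16,fy=14,interpolation=cv2.INTER_CUBIC)
cv2.imwrite("pics/c4.png",c)
a=cv2.imread("pics/top0.png")
c=cv2.resize(a[175:240,303:343],None,fx=9,fy=9,interpolation=cv2.INTER_CUBIC)
cv2.imwrite("pics/c5.png",c)
# expected pixel of radial points
ax=np.array([.5444,-.1488])
for n in("scene","top"):
  for ang in(-30,-15,0,15,45):
    t=np.radians(92.7+ang); u=np.array([np.cos(t),np.sin(t)])
    print(n,ang,[np.round(proj(n,[*(ax+r*u),.015]),1) for r in(.048,.062)])
```

```text
scene -30 [array([320.6, 223.2]), array([323.9, 225.4])]
scene -15 [array([323.2, 221.2]), array([327.3, 222.7])]
scene 0 [array([324.8, 218.7]), array([329.4, 219.6])]
scene 15 [array([325.4, 216.2]), array([330.1, 216.2])]
scene 45 [array([323.3, 211.3]), array([327.3, 209.9])]
top -30 [array([318.2, 197.9]), array([313.4, 195.5])]
top -15 [array([316.6, 202.5]), array([311.4, 201.4])]
top 0 [array([316.3, 207.3]), array([310.9, 207.6])]
top 15 [array([317.2, 212. ]), array([312.1, 213.7])]
top 45 [array([322.5, 220. ]), array([318.9, 224.1])]
```

View pics/c4.png

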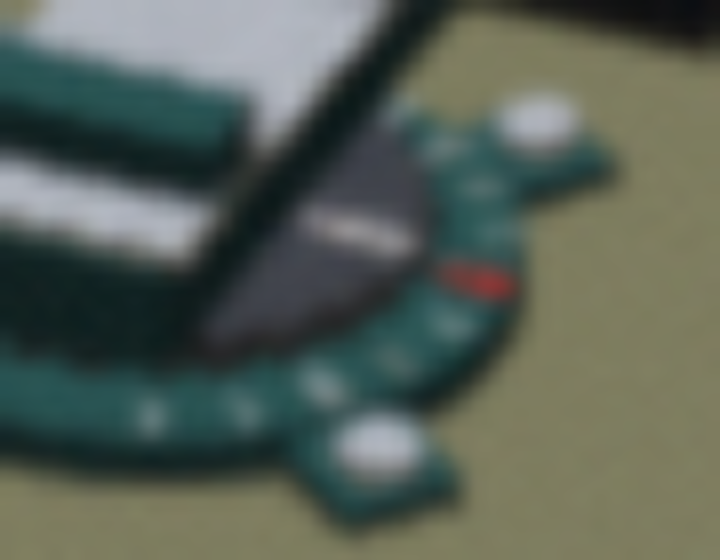

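View pics/c5.png

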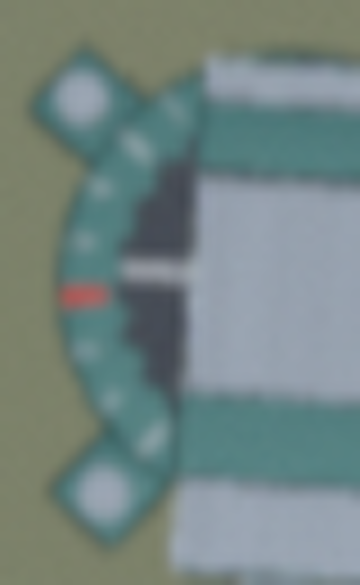

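Run:
```python
from h import *
T=lambda x,y:(303+x/9-.45,175+y/9-.45)
S=lambda x,y:(300+x/16-.47,200+y/14-.46)
ax=np.array([.5444,-.1488])
def tri(a,b):
    A=[];B=[]
    for n,(u,v) in(("top",a),("scene",b)):
        i,f=cam(n);P=np.hstack([i['R'],i['t'][:,None]]);K=np.array([[f,0,i['cx']],[0,f,i['cy']],[0,0,1]]);P=K@P
        A+= [u*P[2]-P[0],v*P[2]-P[1]]
    A=np.array(A); A/=np.linalg.norm(A,axis=1)[:,None]; s=np.linalg.svd(A)[2][-1]; X=s[:3]/s[3]
    return X, [proj(n,X)-q for n,q in(("top",a),("scene",b))]
for nm,a,b in(("ptr end",(120,270),(415,243)),("red mid",(85,296),(480,282)),("bolt1",(82,98),(378,447)),("bolt2",(103,492),(538,122))):
    X,e=tri(T(*a),S(*b)); d=X[:2]-ax; print(nm,X.round(4),np.hypot(*d),np.degrees(np.arctan2(d[1],d[0])),np.round(e,1).tolist())
```

```text
ptr end [ 0.548  -0.0987  0.0269] 0.05024151182996452 85.90414070634306 [[-0.5, 0.2], [-0.5, -0.0]]
red mid [ 0.5413 -0.0882  0.0141] 0.060703366241571924 92.89398710535951 [[-0.6, 0.2], [-0.6, -0.0]]
bolt1 [ 0.5989 -0.0886  0.0141] 0.08121495551237774 47.822389513043404 [[-0.3, 0.1], [-0.3, -0.0]]
bolt2 [ 0.4852 -0.0934  0.0152] 0.08109927971515617 136.88324991562263 [[-0.3, 0.1], [-0.3, -0.0]]
```

```bash
cat >> h.py <<'E'
from scipy.spatial.transform import Rotation as Rn
def now():
    s=bot.get_state(); q=s['eef_rot']; R=Rn.from_quat([q[1],q[2],q[3],q[0]]).as_matrix()
    return s,R
def to(p,phi=None,fin=None):
    """shift (cm) in tool axes to reach p (as stands), and turn about tool z to reach phi (deg) of tool y; tilt correction"""
    s,R=now(); d=R.T@(np.array(p)-s['tool_pos'])*100
    ph=np.degrees(np.arctan2(R[1,1],R[0,1]))
    print("t",round(s['t'],2),"pos",s['tool_pos'].round(4),"phi",round(ph,2),"F",s['contact_force'].round(2),"M",s['torque'].round(3),"g",round(s['grip_width'],3),"q6",s['joint_pos'][5].round(2))
    print(" shift cm",d.round(2),"dist",np.linalg.norm(d).round(2))
    if phi is not None:
        dz=-(((phi-ph)+90)%180-90); print(" turn z rad",np.radians(dz).round(3))
        Rd=np.c_[[np.sin(np.radians(phi)),-np.cos(np.radians(phi)),0],[np.cos(np.radians(phi)),np.sin(np.radians(phi)),0],[0,0,-1.]]
        Rd=-Rd if 0 else Rd
        for k in(1,-1):
            R2=Rd@np.diag([k,k,1]); v=Rn.from_matrix(R.T@R2).as_rotvec()
            if np.linalg.norm(v)<1.7: print(" rotvec",v.round(3),"shift after turn",(R2.T@(np.array(p)-s['tool_pos'])*100).round(2))
E
python3 -c "
from h import *
to([.579,-.152,.2306],-5)"
R='[[-2.49,-2.35,0],[0,0,0]]'
python3 -m crank '[[[-2.49,-2.35,0],[0,0,0]],[[-2.49,-2.35,0],[0,0,0]],[[-2.49,-2.35,0],[0,0,0]],[[-2.49,-2.35,0],[0,0,0]],[[-2.49,-2.35,0],[0,0,0]],[[-2.49,-2.35,0],[0,0,0]],[[-2.49,-2.35,0],[0,0,0]],[[-2.49,-2.35,0],[0,0,0]]]' 0.5
```

```text
t 0.1 pos [0.1262 0.5348 0.2306] phi 76.72 F [ 0.12  0.47 -0.24] M [ 0.001 -0.002  0.063] g 1.001 q6 1.44
 shift cm [-59.85 -56.44   0.07] dist 82.27
 turn z rad 1.426
t: 0.77
tool_pos: [0.2773, 0.305, 0.2311]
eef_rot: [-0.0, 0.115, 0.993, -0.0]
contact_force: [0.4, -0.4, -0.1]
grip_width: 0.502Traceback (most recent call last):
  File "<string>", line 3, in <module>
    to([.579,-.152,.2306],-5)
    ~~^^^^^^^^^^^^^^^^^^^^^^^
  File "h.py", line 25, in to
    R2=Rd@np.diag([k,k,1]); v=Rn.from_matrix(R.T@R2).as_rotvec()
                              ~~~~~~~~~~~~~~^^^^^^^^
  File "scipy/spatial/transform/_rotation.pyx", line 1143, in scipy.spatial.transform._rotation.Rotation.from_matrix
ValueError: Non-positive determinant (left-handed or null coordinate frame) in rotation matrix 0: [[-1.43996181e-01 -9.89578227e-01 -1.81875186e-04]
 [-9.89577145e-01  1.43995745e-01  1.51646523e-03]
 [ 1.47447172e-03 -3.98344730e-04  9.99998834e-01]].
```

```bash
sed -i 's/\[\[np.sin(np.radians(phi)),-np.cos(np.radians(phi)),0\]/[[-np.sin(np.radians(phi)),np.cos(np.radians(phi)),0]/; /Rd=-Rd/d' h.py
python3 -m crank '[[[-2.49,-2.35,0],[0,0,0]],[[-2.49,-2.35,0],[0,0,0]],[[-2.49,-2.35,0],[0,0,0]],[[-2.49,-2.35,0],[0,0,0]],[[-2.49,-2.35,0],[0,0,0]],[[-2.49,-2.35,0],[0,0,0]],[[-2.49,-2.35,0],[0,0,0]],[[-2.49,-2.35,0],[0,0,0]]]' 
python3 -m crank '[[[-2.49,-2.35,0],[0,0,0]],[[-2.49,-2.35,0],[0,0,0]],[[-2.49,-2.35,0],[0,0,0]],[[-2.49,-2.35,0],[0,0,0]],[[-2.49,-2.35,0],[0,0,0]],[[-2.49,-2.35,0],[0,0,0]],[[-2.49,-2.35,0],[0,0,0]],[[-2.49,-2.35,0],[0,0,0]]]' 
python3 -m crank '[[[0,0,0],[0,0,0.119]],[[0,0,0],[0,0,0.119]],[[0,0,0],[0,0,0.119]],[[0,0,0],[0,0,0.119]],[[0,0,0],[0,0,0.119]],[[0,0,0],[0,0,0.119]],[[0,0,0],[0,0,0.119]],[[0,0,0],[0,0,0.119]]]' 
python3 -m crank '[[[0,0,0],[0,0,0.119]],[[0,0,0],[0,0,0.119]],[[0,0,0],[0,0,0.119]],[[0,0,0],[0,0,0.119]],[[0,0,0],[0,0,0]],[[0,0,0],[0,0,0]],[[0,0,0],[0,0,0]],[[0,0,0],[0,0,0]]]'
python3 - <<'E'
from h import *
import cv2
to([.579,-.152,.064],-5)
for n in("scene","top"):
    cv2.imwrite(f"pics/{n}1.png",viewer.camera(n)[:,:,::-1])
E
```

```text
t: 1.43
tool_pos: [0.4281, 0.0762, 0.2311]
eef_rot: [-0.0, 0.116, 0.993, 0.0]
contact_force: [0.0, 0.1, 0.1]
grip_width: 0.5
t: 2.1
tool_pos: [0.5788, -0.1524, 0.2307]
eef_rot: [-0.0, 0.116, 0.993, 0.0]
contact_force: [0.0, -0.1, 0.6]
grip_width: 0.496
t: 2.77
tool_pos: [0.578, -0.1508, 0.2307]
eef_rot: [-0.001, 0.56, 0.828, -0.0]
contact_force: [0.4, 0.0, -0.6]
grip_width: 0.5
t: 3.43
tool_pos: [0.5783, -0.1509, 0.2311]
eef_rot: [-0.0, 0.737, 0.676, -0.0]
contact_force: [-0.5, 0.6, 0.8]
grip_width: 0.504
t 3.43 pos [ 0.5783 -0.1509  0.2311] phi -5.0 F [-0.53  0.56  0.83] M [ 0.015  0.017 -0.027] g 0.504 q6 1.28
 shift cm [-0.11  0.09 16.71] dist 16.71
 turn z rad -0.0
 rotvec [-0. -0. -0.] shift after turn [-0.11  0.08 16.71]
```

View pics/scene1.png

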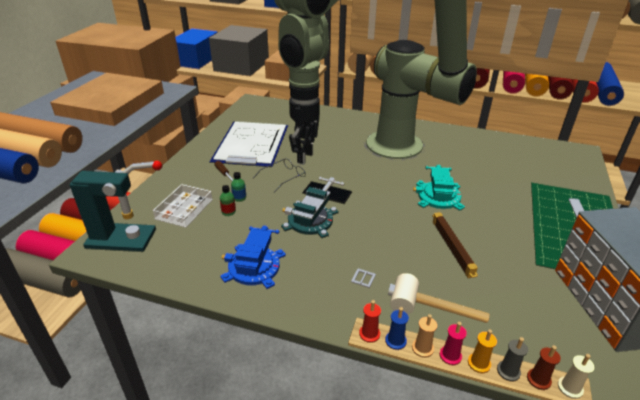

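```bash
python3 -m crank '[[[-0.1,0.1,3],[0,0,0]],[[0,0,3],[0,0,0]],[[0,0,3],[0,0,0]],[[0,0,2.5],[0,0,0]],[[0,0,2],[0,0,0]],[[0,0,1.5],[0,0,0]],[[0,0,1],[0,0,0]],[[0,0,0.5],[0,0,0]]]' 
python3 -m crank '[[[0,0,0],[0,0,0]],[[0,0,0],[0,0,0]],[[0,0,0],[0,0,0]],[[0,0,0],[0,0,0]],[[0,0,0],[0,0,0]],[[0,0,0],[0,0,0]],[[0,0,0],[0,0,0]],[[0,0,0],[0,0,0]]]' 0 50
python3 - <<'E'
from h import *
import cv2
to([.579,-.152,.064],-5)
cv2.imwrite("pics/c6.png",cv2.resize(viewer.camera("scene")[130:250,230:390,::-1],None,fx=5,fy=5,interpolation=cv2.INTER_CUBIC))
E
```

```text
t: 4.2
tool_pos: [0.5785, -0.1517, 0.0648]
eef_rot: [-0.001, 0.738, 0.675, -0.0]
contact_force: [-1.0, 0.4, -0.2]
grip_width: 0.499
t: 4.87
tool_pos: [0.5785, -0.152, 0.067]
eef_rot: [-0.0, 0.738, 0.675, -0.001]
contact_force: [-6.2, -0.3, 3.5]
grip_width: 0.215
t 4.87 pos [ 0.5785 -0.152   0.067 ] phi -5.1 F [-6.18 -0.31  3.48] M [0.042 1.232 0.079] g 0.215 q6 1.28
 shift cm [0.   0.05 0.3 ] dist 0.3
 turn z rad -0.002
 rotvec [-0.001  0.    -0.002] shift after turn [0.   0.05 0.3 ]
```

View pics/c6.png

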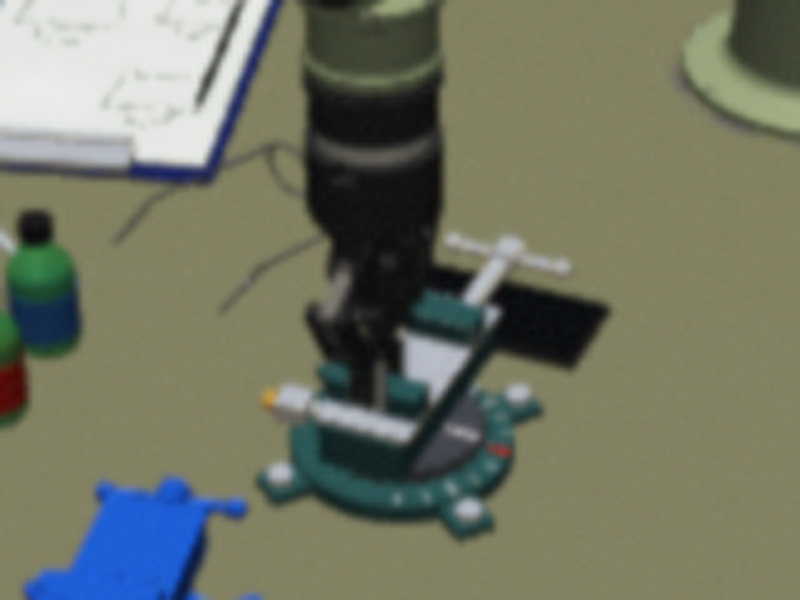

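```bash
python3 -m crank '[[[0.134,-0.003,0],[0,0,-0.0383]],[[0.134,-0.003,0],[0,0,-0.0383]],[[0.134,-0.003,0],[0,0,-0.0383]],[[0.134,-0.003,0],[0,0,-0.0383]],[[0.134,-0.003,0],[0,0,-0.0383]],[[0.134,-0.003,0],[0,0,-0.0383]],[[0.134,-0.003,0],[0,0,-0.0383]],[[0.134,-0.003,0],[0,0,-0.0383]]]'
python3 -c "
from h import *
to([.579,-.152,.064],12.5)"
```

```text
t: 5.58
tool_pos: [0.5778, -0.1417, 0.0669]
eef_rot: [-0.0, 0.626, 0.78, -0.001]
contact_force: [-5.2, 0.3, 2.9]
grip_width: 0.218
t 5.58 pos [ 0.5778 -0.1417  0.0669] phi 12.46 F [-5.21  0.28  2.92] M [-0.073  1.218 -0.364] g 0.218 q6 0.99
 shift cm [-1.03 -0.1   0.29] dist 1.08
 turn z rad -0.001
 rotvec [-0.001  0.001 -0.001] shift after turn [-1.03 -0.1   0.29]
```

```bash
python3 -m crank '[[[0.134,-0.003,0],[0,0,-0.0383]],[[0.134,-0.003,0],[0,0,-0.0383]],[[0.134,-0.003,0],[0,0,-0.0383]],[[0.134,-0.003,0],[0,0,-0.0383]],[[0.134,-0.003,0],[0,0,-0.0383]],[[0.134,-0.003,0],[0,0,-0.0383]],[[0.134,-0.003,0],[0,0,-0.0383]],[[0.134,-0.003,0],[0,0,-0.0383]]]'
python3 -m crank '[[[0.134,-0.003,0],[0,0,-0.0383]],[[0.134,-0.003,0],[0,0,-0.0383]],[[0.134,-0.003,0],[0,0,-0.0383]],[[0.134,-0.003,0],[0,0,-0.0383]],[[0.134,-0.003,0],[0,0,-0.0383]],[[0.134,-0.003,0],[0,0,-0.0383]],[[0.134,-0.003,0],[0,0,-0.0383]],[[0.134,-0.003,0],[0,0,-0.0383]]]'
python3 - <<'E'
from h import *
import cv2
to([.579,-.152,.064],47.5)
cv2.imwrite("pics/c7.png",cv2.resize(viewer.camera("scene")[130:250,230:390,::-1],None,fx=5,fy=5,interpolation=cv2.INTER_CUBIC))
E
```

```text
t: 6.25
tool_pos: [0.5738, -0.1317, 0.067]
eef_rot: [-0.0, 0.5, 0.866, -0.001]
contact_force: [-5.7, -0.2, 3.4]
grip_width: 0.216
t: 6.92
tool_pos: [0.567, -0.1234, 0.0669]
eef_rot: [-0.001, 0.362, 0.932, -0.001]
contact_force: [-6.6, -1.1, 4.1]
grip_width: 0.217
t 6.92 pos [ 0.567  -0.1234  0.0669] phi 47.61 F [-6.6  -1.08  4.06] M [-0.166  1.206 -0.187] g 0.217 q6 0.4
 shift cm [-2.82 -1.3   0.29] dist 3.12
 turn z rad 0.002
 rotvec [-0.002 -0.     0.002] shift after turn [-2.82 -1.3   0.29]
```

View pics/c7.png

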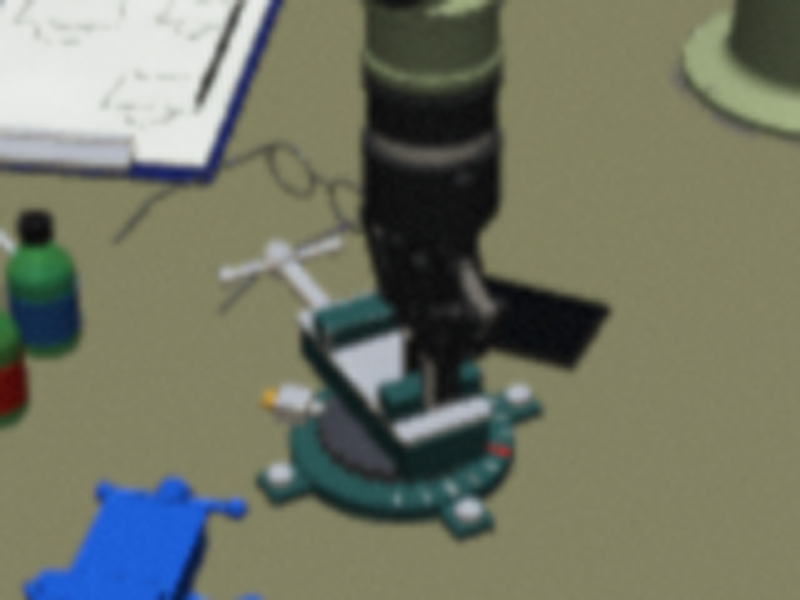

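The vise turned with the jaw. I'll release it, rise clear, and see where it clicks.

```bash
python3 -m crank '[[[0,0,0],[0,0,0]],[[0,0,0],[0,0,0]],[[0,0,0],[0,0,0]],[[0,0,0],[0,0,0]],[[0,0,-2],[0,0,0]],[[0,0,-3],[0,0,0]],[[0,0,-4],[0,0,0]],[[0,0,-4],[0,0,0]]]' 0.5
python3 -m crank '[[[4,0,0],[0,0,0]],[[4,0,0],[0,0,0]],[[4,0,0],[0,0,0]],[[4,0,0],[0,0,0]],[[4,0,0],[0,0,0]],[[4,0,0],[0,0,0]],[[4,0,0],[0,0,0]],[[0,0,0],[0,0,0]]]'
python3 - <<'E'
from h import *
import cv2
to([.534,.268,.2],119.7)
cv2.imwrite("pics/scene2.png",viewer.camera("scene")[:,:,::-1]); t=viewer.camera("top")[:,:,::-1];cv2.imwrite("pics/top2.png",t)
cv2.imwrite("pics/c8.png",cv2.resize(t[165:285,290:420],None,fx=6,fy=5,interpolation=cv2.INTER_CUBIC))
E
```

```text
t: 7.63
tool_pos: [0.5675, -0.1228, 0.1972]
eef_rot: [-0.001, 0.362, 0.932, 0.0]
contact_force: [0.8, -0.7, -0.1]
grip_width: 0.496
t: 8.3
tool_pos: [0.3553, 0.0692, 0.1959]
eef_rot: [-0.002, 0.36, 0.933, 0.0]
contact_force: [-0.3, -0.8, -1.3]
grip_width: 0.502
t 8.3 pos [0.3553 0.0692 0.1959] phi 47.86 F [-0.35 -0.8  -1.35] M [ 0.004  0.067 -0.009] g 0.502 q6 0.72
 shift cm [ 0.09 26.73 -0.44] dist 26.74
 turn z rad -1.254
 rotvec [ 0.002 -0.005 -1.254] shift after turn [-25.37   8.42  -0.41]
```

View pics/c8.png

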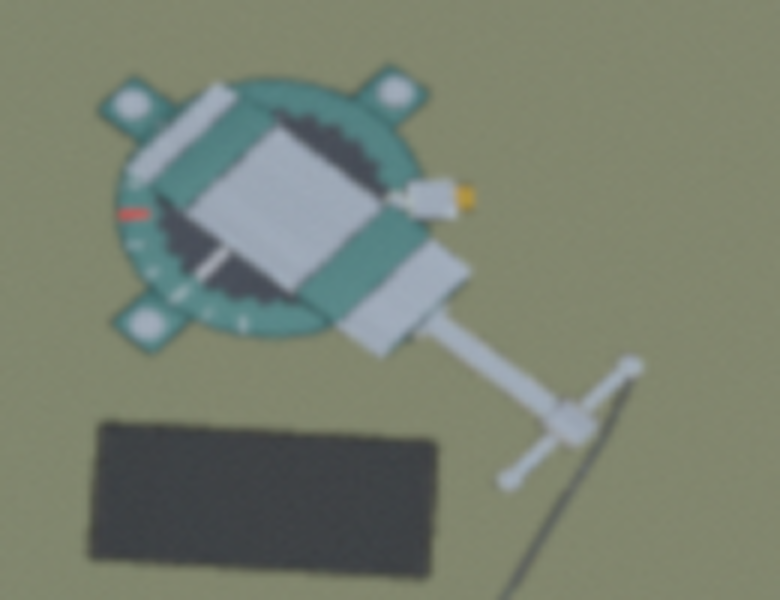

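View pics/scene2.png

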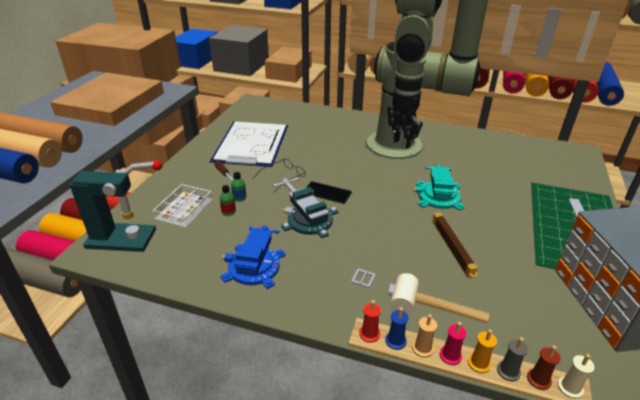

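The pointer now sits on the long 45° graduation at c8 (180,293), with the red mark at (134,214). I'll measure the jaw geometry and the clearance around it.

Run:
```python
from h import *
T=lambda x,y:(290+x/6-.42,165+y/5-.4)
b=[ray("top",*T(*p),.016)[:2] for p in((133,103),(396,92),(147,323))]; print("bolts",b,"axis diag",(b[1]+b[2])/2)
ax=np.array([.544,-.149])
E=dict(fixfront=((189,214),(280,128),.078),fixback=((155,188),(240,103),.078),slidefront=((297,290),(386,206),.078),slideback=((338,323),(432,240),.078))
for k,(a,c,z) in E.items():
    A,B=[ray("top",*T(*q),z)[:2]-ax for q in(a,c)]; d=B-A; an=np.degrees(np.arctan2(d[1],d[0]))+90
    n=np.array([np.cos(np.radians(47.6)),np.sin(np.radians(47.6))]); print(k,an,"x",A@n,B@n,"y",[q@np.array([-n[1],n[0]]) for q in(A,B)])
A,B=[ray("top",*T(*q),.06)[:2]-ax for q in((189,214),(293,292))]; d=A-B; print("bedL",np.degrees(np.arctan2(d[1],d[0])))
A,B=[ray("top",*T(*q),.06)[:2]-ax for q in((280,128),(385,205))]; d=A-B; print("bedR",np.degrees(np.arctan2(d[1],d[0])))
p=ray("top",*T(198,278),.027)[:2]-ax; print("ptr",np.degrees(np.arctan2(p[1],p[0]))-90)
A,B=[ray("top",*T(*q),.027)[:2] for q in((228,248),(198,278))]; d=B-A; print("ptr dir",np.degrees(np.arctan2(d[1],d[0]))-90)
r=ray("top",*T(134,214),.015)[:2]-ax; print("red",np.degrees(np.arctan2(r[1],r[0]))-90)
print("bottle red cap",ray("top",437,183,.095),"blue vise",ray("top",392,130,.06),ray("top",363,152,.045))
```

```text
bolts [array([ 0.59969896, -0.08974262]), array([ 0.60395734, -0.20368497]), array([ 0.48556054, -0.09447846])] axis diag [ 0.54475894 -0.14908171]
fixfront 47.902718791055364 x 0.022602600765881168 0.022898578424285186 y [np.float64(0.02846296857670745), np.float64(-0.027556391179900667)]
fixback 49.55616220994463 x 0.04134897275474127 0.04319627889818937 y [np.float64(0.028164534797562486), np.float64(-0.02592183742004931)]
slidefront 47.70432431043328 x -0.034577820763374865 -0.03447843336695764 y [np.float64(0.027014964217626548), np.float64(-0.027569360709499714)]
slideback 45.747999966217904 x -0.057522816684634895 -0.059317132621405956 y [np.float64(0.027972072252362857), np.float64(-0.027519785993403195)]
bedL 47.24189381860967
bedR 47.71059090509491
ptr 47.870565946560475
ptr dir 49.43568852709885
red 1.947317124776319
bottle red cap [ 0.59233818 -0.39166609  0.095     ] blue vise [ 0.73146725 -0.29363467  0.06      ] [ 0.67952688 -0.22142403  0.045     ]
```

```bash
python3 -m crank '[[[0,0,0],[0,0,-0.1045]],[[0,0,0],[0,0,-0.1045]],[[0,0,0],[0,0,-0.1045]],[[0,0,0],[0,0,-0.1045]],[[0,0,0],[0,0,-0.1045]],[[0,0,0],[0,0,-0.1045]],[[0,0,0],[0,0,-0.1045]],[[0,0,0],[0,0,-0.1045]]]'
python3 -m crank '[[[0,0,0],[0,0,-0.1045]],[[0,0,0],[0,0,-0.1045]],[[0,0,0],[0,0,-0.1045]],[[0,0,0],[0,0,-0.1045]],[[-3.5,1.1,0],[0,0,0]],[[-3.5,1.1,0],[0,0,0]],[[-3.5,1.1,0],[0,0,0]],[[-3.5,1.1,0],[0,0,0]]]'
python3 -m crank '[[[-3.5,1.1,0],[0,0,0]],[[-3.5,1.1,0],[0,0,0]],[[-3.5,1.1,0],[0,0,0]],[[-0.9,0.7,0],[0,0,0]],[[0,0,3],[0,0,0]],[[0,0,3],[0,0,0]],[[0,0,3],[0,0,0]],[[0,0,0],[0,0,0]]]'
python3 - <<'E'
from h import *
import cv2
to([.534,.268,.02],119.7)
t=viewer.camera("top")[:,:,::-1]
cv2.imwrite("pics/c9.png",cv2.resize(t[150:275,115:245],None,fx=5,fy=4,interpolation=cv2.INTER_CUBIC))
s=viewer.camera("scene")[:,:,::-1]
cv2.imwrite("pics/c10.png",cv2.resize(s[160:290,390:520],None,fx=5,fy=4.5,interpolation=cv2.INTER_CUBIC))
E
```

```text
t: 9.07
tool_pos: [0.3631, 0.0651, 0.1966]
eef_rot: [0.001, -0.049, 0.999, -0.0]
contact_force: [0.2, 0.8, -0.1]
grip_width: 0.5
t: 9.73
tool_pos: [0.4647, 0.1737, 0.1965]
eef_rot: [0.001, -0.253, 0.967, -0.0]
contact_force: [0.4, 0.4, 1.4]
grip_width: 0.503
t: 10.4
tool_pos: [0.5381, 0.2617, 0.1002]
eef_rot: [-0.005, -0.253, 0.967, -0.0]
contact_force: [-1.9, -0.3, -1.2]
grip_width: 0.503
t 10.4 pos [0.5381 0.2617 0.1002] phi 119.34 F [-1.88 -0.34 -1.24] M [-0.106  0.165  0.036] g 0.503 q6 -0.18
 shift cm [-0.02  0.74  8.02] dist 8.06
 turn z rad -0.006
 rotvec [ 0.002 -0.009 -0.006] shift after turn [0.05 0.76 8.02]
```

View pics/c10.png

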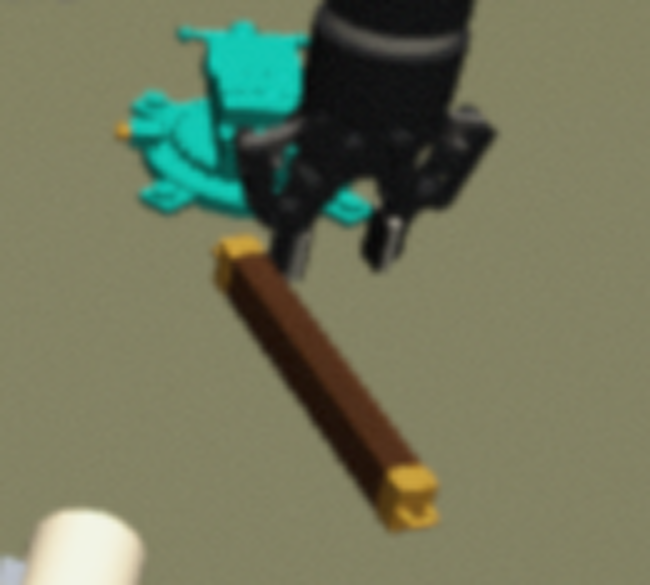

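View pics/c9.png

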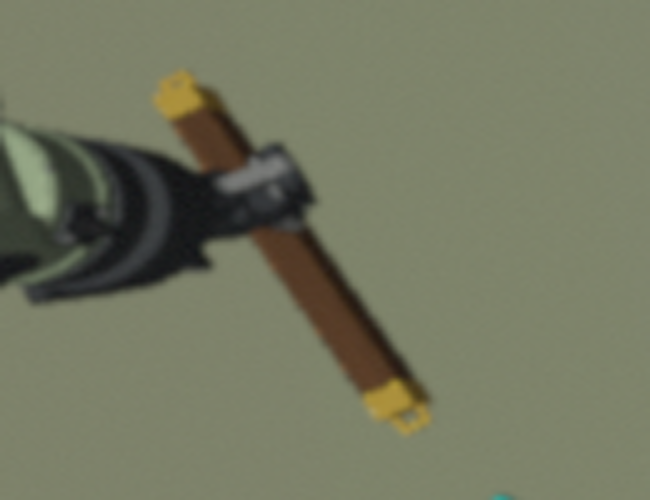

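```bash
python3 -m crank '[[[0,0.4,0],[0,0,0]],[[0.05,0.35,0],[0,0,-0.006]],[[0,0,2.5],[0,0,0]],[[0,0,2.5],[0,0,0]],[[0,0,2],[0,0,0]],[[0,0,0.9],[0,0,0]],[[0,0,0],[0,0,0]],[[0,0,0],[0,0,0]]]'
python3 -c "
from h import *
to([.534,.268,.02],119.7)"
python3 -m crank '[[[0,0,0],[0,0,0]],[[0,0,0],[0,0,0]],[[0,0,0],[0,0,0]],[[0,0,0],[0,0,0]],[[0,0,0],[0,0,0]],[[0,0,0],[0,0,0]],[[0,0,0],[0,0,0]],[[0,0,0],[0,0,0]]]' 0 60
python3 -c "
from h import *
to([.534,.268,.02],119.7)"
```

```text
t: 11.17
tool_pos: [0.5379, 0.2705, 0.0285]
eef_rot: [0.001, -0.257, 0.966, 0.0]
contact_force: [0.0, 0.1, 0.4]
grip_width: 0.499
t 11.17 pos [0.5379 0.2705 0.0285] phi 119.78 F [0.04 0.06 0.36] M [ 0.015 -0.02   0.004] g 0.499 q6 -0.18
 shift cm [ 0.46 -0.03  0.85] dist 0.96
 turn z rad 0.001
 rotvec [-0.     0.001  0.001] shift after turn [ 0.46 -0.03  0.85]
t: 11.83
tool_pos: [0.5385, 0.2709, 0.0295]
eef_rot: [0.002, -0.257, 0.966, 0.0]
contact_force: [-1.2, 0.3, 5.6]
grip_width: 0.231
t 11.83 pos [0.5385 0.2709 0.0295] phi 119.77 F [-1.2   0.32  5.59] M [0.133 0.244 0.007] g 0.231 q6 -0.18
 shift cm [ 0.54 -0.03  0.94] dist 1.09
 turn z rad 0.001
 rotvec [-0.     0.004  0.001] shift after turn [ 0.54 -0.03  0.95]
```

```bash
python3 -m crank '[[[0,0,0],[0,0,0]],[[0,0,0],[0,0,0]],[[0,0,0],[0,0,0]],[[0,0,0],[0,0,0]],[[0.45,0,0],[0,0,0]],[[0,0,0.45],[0,0,0]],[[0,0,0.4],[0,0,0]],[[0,0,0],[0,0,0]]]' 0.5
python3 -c "
from h import *
to([.534,.268,.02],119.7)"
python3 -m crank '[[[0,0,0],[0,0,0]],[[0,0,0],[0,0,0]],[[0,0,0],[0,0,0]],[[0,0,0],[0,0,0]],[[0,0,0],[0,0,0]],[[0,0,0],[0,0,0]],[[0,0,0],[0,0,0]],[[0,0,0],[0,0,0]]]' 0 60
python3 -c "
from h import *
to([.534,.268,.02],119.7)"
python3 -m crank '[[[0,0,-0.1],[0,0,0]],[[0,0,-0.1],[0,0,0]],[[0,0,-0.1],[0,0,0]],[[0,0,-0.1],[0,0,0]],[[0,0,0],[0,0,0]],[[0,0,0],[0,0,0]],[[0,0,0],[0,0,0]],[[0,0,0],[0,0,0]]]'
python3 -c "
from h import *
to([.534,.268,.02],119.7)"
```

```text
t: 12.5
tool_pos: [0.5324, 0.2675, 0.0176]
eef_rot: [-0.001, -0.257, 0.966, -0.0]
contact_force: [0.5, 0.0, -0.4]
grip_width: 0.504
t 12.5 pos [0.5324 0.2675 0.0176] phi 119.75 F [ 0.46  0.03 -0.39] M [ 0.02  -0.043  0.008] g 0.504 q6 -0.18
 shift cm [-0.16 -0.03 -0.24] dist 0.29
 turn z rad 0.001
 rotvec [ 0.    -0.002  0.001] shift after turn [-0.16 -0.03 -0.24]
t: 13.17
tool_pos: [0.5333, 0.2679, 0.0188]
eef_rot: [0.0, -0.257, 0.966, 0.0]
contact_force: [-0.7, 1.4, -0.4]
grip_width: 0.238
t 13.17 pos [0.5333 0.2679 0.0188] phi 119.76 F [-0.74  1.44 -0.42] M [0.156 0.091 0.071] g 0.238 q6 -0.18
 shift cm [-0.07 -0.03 -0.12] dist 0.14
 turn z rad 0.001
 rotvec [0.    0.    0.001] shift after turn [-0.07 -0.03 -0.12]
t: 13.83
tool_pos: [0.5332, 0.2678, 0.0227]
eef_rot: [-0.0, -0.257, 0.966, -0.0]
contact_force: [-0.1, -0.4, -2.9]
grip_width: 0.242
t 13.83 pos [0.5332 0.2678 0.0227] phi 119.76 F [-0.08 -0.41 -2.9 ] M [-0.062  0.096 -0.011] g 0.242 q6 -0.18
 shift cm [-0.08 -0.02  0.27] dist 0.28
 turn z rad 0.001
 rotvec [ 0.    -0.     0.001] shift after turn [-0.08 -0.02  0.27]
```

```bash
cat > m.py <<'E'
from h import *
F=[];M=[]
for i in range(8):
    viewer.camera("top"); s=bot.get_state(); F.append(s['contact_force']); M.append(s['torque'])
f=np.mean(F,0);m=np.mean(M,0); print(s['t'],s['tool_pos'].round(4),"F",f.round(2),np.std(F,0).round(2),"M",m.round(4),np.std(M,0).round(3),"r",(m[1]/-f[2]).round(4),(-m[0]/-f[2]).round(4))
E
python3 m.py
python3 -m crank '[[[0,0,-0.1],[0,0,0]],[[0,0,-0.1],[0,0,0]],[[0,0,-0.1],[0,0,0]],[[0,0,0],[0,0,0]],[[0,0,0],[0,0,0]],[[0,0,0],[0,0,0]],[[0,0,0],[0,0,0]],[[0,0,0],[0,0,0]]]'
python3 m.py
python3 - <<'E'
from h import *
import cv2
s=viewer.camera("scene")[:,:,::-1]
cv2.imwrite("pics/c11.png",cv2.resize(s[170:290,400:510],None,fx=6,fy=5,interpolation=cv2.INTER_CUBIC))
E
```

```text
14.2333 [0.5333 0.2679 0.0228] F [-0.23  0.12 -2.94] [0.35 0.58 0.42] M [-0.0731  0.1053 -0.0013] [0.014 0.034 0.026] r 0.0358 0.0248
t: 14.9
tool_pos: [0.5332, 0.2678, 0.0257]
eef_rot: [-0.0, -0.257, 0.966, -0.0]
contact_force: [-0.0, -0.4, -2.5]
grip_width: 0.241
15.3 [0.5333 0.2678 0.0258] F [ 0.02 -0.05 -2.8 ] [0.47 0.57 0.46] M [-0.0811  0.1428  0.0012] [0.034 0.037 0.024] r 0.051 0.029
```

View pics/c11.png

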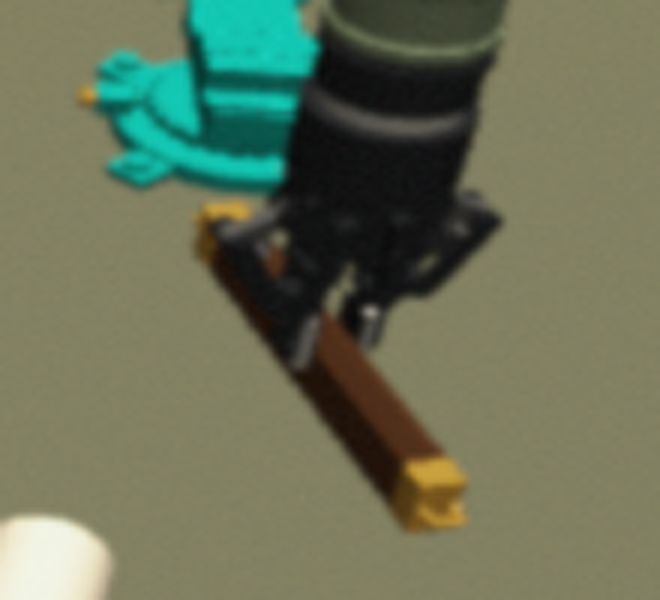

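The balance point is about 0.05 m towards the far end, at roughly 30°. I'll set the handle down and regrip there.

```bash
python3 -m crank '[[[0,0,0.2],[0,0,0]],[[0,0,0.2],[0,0,0]],[[0,0,0.2],[0,0,0]],[[0,0,0.1],[0,0,0]],[[0,0,0],[0,0,0]],[[0,0,0],[0,0,0]],[[0,0,0],[0,0,0]],[[0,0,0],[0,0,0]]]'
python3 -m crank '[[[0,0,0],[0,0,0]],[[0,0,0],[0,0,0]],[[0,0,0],[0,0,0]],[[0,0,0],[0,0,0]],[[-1.6,0,0],[0,0,0]],[[-1.6,0,0],[0,0,0]],[[-1.7,0,0],[0,0,0]],[[0,0,0],[0,0,0]]]' 0.5
python3 -m crank '[[[0,0,0],[0,0,0]],[[0,0,0],[0,0,0]],[[0,0,0],[0,0,0]],[[0,0,0],[0,0,0]],[[0,0,0],[0,0,0]],[[0,0,0],[0,0,0]],[[0,0,0],[0,0,0]],[[0,0,0],[0,0,0]]]' 0 60
python3 -m crank '[[[0,0,-0.1],[0,0,0]],[[0,0,-0.1],[0,0,0]],[[0,0,-0.1],[0,0,0]],[[0,0,-0.1],[0,0,0]],[[0,0,0],[0,0,0]],[[0,0,0],[0,0,0]],[[0,0,0],[0,0,0]],[[0,0,0],[0,0,0]]]'
python3 m.py
```

```text
t: 16.02
tool_pos: [0.5332, 0.2678, 0.0188]
eef_rot: [-0.0, -0.257, 0.966, -0.0]
contact_force: [-1.4, -0.5, -0.4]
grip_width: 0.239
t: 16.68
tool_pos: [0.5792, 0.2937, 0.0195]
eef_rot: [0.002, -0.257, 0.966, 0.0]
contact_force: [0.8, -0.5, 1.6]
grip_width: 0.501
t: 17.35
tool_pos: [0.5749, 0.2918, 0.0187]
eef_rot: [-0.001, -0.257, 0.966, -0.0]
contact_force: [-2.1, -1.4, 2.4]
grip_width: 0.243
t: 18.02
tool_pos: [0.5758, 0.2922, 0.0227]
eef_rot: [-0.0, -0.257, 0.966, 0.0]
contact_force: [-1.0, 0.6, -3.4]
grip_width: 0.24
18.4167 [0.5758 0.2921 0.0228] F [-0.19  0.13 -2.72] [0.35 0.62 0.56] M [-0.0087  0.0076  0.0048] [0.028 0.034 0.029] r 0.0028 0.0032
```

```bash
python3 -m crank '[[[0,0,0.2],[0,0,0]],[[0,0,0.2],[0,0,0]],[[0,0,0],[0,0,0]],[[0,0,0],[0,0,0]],[[0,0,0],[0,0,0]],[[0,0,0],[0,0,0]],[[0,0,0],[0,0,0]],[[0,0,0],[0,0,0]]]'
python3 -m crank '[[[0,0,0],[0,0,0]],[[0,0,0],[0,0,0]],[[0,0,0],[0,0,0]],[[0,0,0],[0,0,0]],[[-0.3,0,-0.5],[0,0,0]],[[0,0,0],[0,0,0]],[[0,0,0],[0,0,0]],[[0,0,0],[0,0,0]]]' 0.5
python3 -m crank '[[[0,0,0],[0,0,0]],[[0,0,0],[0,0,0]],[[0,0,0],[0,0,0]],[[0,0,0],[0,0,0]],[[0,0,0],[0,0,0]],[[0,0,0],[0,0,0]],[[0,0,0],[0,0,0]],[[0,0,0],[0,0,0]]]' 0 70
python3 -c "
from h import *
to([.534,.268,.024],119.7)"
python3 -m crank '[[[0,0,-0.1],[0,0,0]],[[0,0,-0.1],[0,0,0]],[[0,0,-0.2],[0,0,0]],[[0,0,-0.2],[0,0,0]],[[0,0,-0.2],[0,0,0]],[[0,0,-0.2],[0,0,0]],[[0,0,0],[0,0,0]],[[0,0,0],[0,0,0]]]'
python3 m.py
python3 - <<'E'
from h import *
import cv2
s=viewer.camera("scene")[:,:,::-1]
cv2.imwrite("pics/c12.png",cv2.resize(s[170:290,400:510],None,fx=6,fy=5,interpolation=cv2.INTER_CUBIC))
E
```

```text
t: 19.08
tool_pos: [0.5757, 0.2921, 0.0187]
eef_rot: [-0.0, -0.257, 0.966, -0.0]
contact_force: [-0.2, 0.1, -3.3]
grip_width: 0.241
t: 19.75
tool_pos: [0.5786, 0.2937, 0.024]
eef_rot: [0.0, -0.257, 0.966, 0.0]
contact_force: [0.0, 0.0, 0.1]
grip_width: 0.502
t: 20.42
tool_pos: [0.5784, 0.2936, 0.024]
eef_rot: [0.0, -0.257, 0.966, -0.0]
contact_force: [-1.8, -0.8, 4.8]
grip_width: 0.233
t 20.42 pos [0.5784 0.2936 0.024 ] phi 119.76 F [-1.75 -0.78  4.84] M [-0.139  0.401  0.008] g 0.233 q6 -0.16
 shift cm [ 5.13 -0.02 -0.  ] dist 5.13
 turn z rad 0.001
 rotvec [-0.     0.     0.001] shift after turn [ 5.13 -0.03 -0.  ]
t: 21.08
tool_pos: [0.5786, 0.2937, 0.034]
eef_rot: [0.0, -0.257, 0.966, 0.0]
contact_force: [0.8, 0.5, -2.8]
grip_width: 0.236
21.4833 [0.5784 0.2936 0.0337] F [ 0.03 -0.24 -2.96] [0.34 0.36 0.42] M [-0.0221 -0.0006  0.0162] [0.015 0.038 0.023] r -0.0002 0.0075
```

View pics/c12.png

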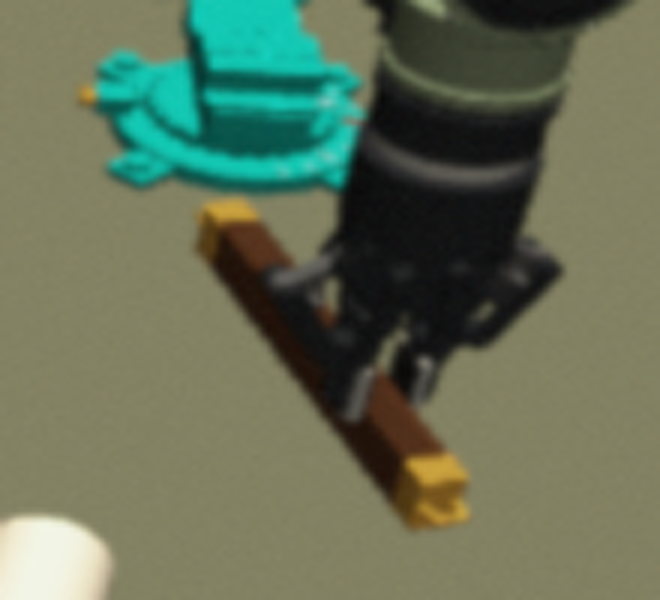

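Level, with moments near zero. I'll rise and carry it.

```bash
python3 -m crank '[[[0,0,-0.7],[0,0,0]],[[0,0,-1.5],[0,0,0]],[[0,0,-2.2],[0,0,0]],[[0,0,-2.5],[0,0,0]],[[0,0,-2.5],[0,0,0]],[[0,0,-2.2],[0,0,0]],[[0,0,-1.5],[0,0,0]],[[0,0,-0.7],[0,0,0]]]'
python3 -m crank '[[[0.5,-0.7,0],[0,0,0]],[[1,-1.5,0],[0,0,0]],[[1.5,-2.28,0],[0,0,0]],[[1.5,-2.28,0],[0,0,0]],[[1.5,-2.28,0],[0,0,0]],[[1.5,-2.28,0],[0,0,0]],[[1.5,-2.28,0],[0,0,0]],[[1.5,-2.28,0],[0,0,0]]]'
python3 -m crank '[[[1.5,-2.28,0],[0,0,0]],[[1.5,-2.28,0],[0,0,0]],[[1.5,-2.28,0],[0,0,0]],[[1.5,-2.28,0],[0,0,0]],[[1.5,-2.28,0],[0,0,0]],[[1.5,-2.28,0],[0,0,0]],[[1,-1.7,0],[0,0,0]],[[0.7,-1,0],[0,0,0]]]'
python3 -m crank '[[[0,0,0],[0,0,0.03]],[[0,0,0],[0,0,0.06]],[[0,0,0],[0,0,0.09]],[[0,0,0],[0,0,0.1]],[[0,0,0],[0,0,0.1]],[[0,0,0],[0,0,0.1]],[[0,0,0],[0,0,0.1]],[[0,0,0],[0,0,0.1]]]'
python3 -m crank '[[[0,0,0],[0,0,0.1]],[[0,0,0],[0,0,0.1]],[[0,0,0],[0,0,0.1]],[[0,0,0],[0,0,0.1]],[[0,0,0],[0,0,0.09]],[[0,0,0],[0,0,0.06]],[[0,0,0],[0,0,0.03]],[[0,0,0],[0,0,0]]]'
python3 - <<'E'
from h import *
import cv2
to([.5507,-.1416,.085],47.6)
cv2.imwrite("pics/scene3.png",viewer.camera("scene")[:,:,::-1]); t=viewer.camera("top")[:,:,::-1];cv2.imwrite("pics/top3.png",t)
E
python3 m.py
```

```text
t: 22.2
tool_pos: [0.5798, 0.2942, 0.1754]
eef_rot: [0.002, -0.257, 0.966, 0.0]
contact_force: [1.3, 0.4, -2.6]
grip_width: 0.238
t: 22.87
tool_pos: [0.5645, 0.1017, 0.1702]
eef_rot: [-0.001, -0.257, 0.966, 0.0]
contact_force: [-0.6, 0.6, -2.3]
grip_width: 0.233
t: 23.53
tool_pos: [0.5532, -0.0941, 0.1705]
eef_rot: [-0.001, -0.256, 0.967, 0.0]
contact_force: [0.5, -0.5, -2.5]
grip_width: 0.235
t: 24.2
tool_pos: [0.5535, -0.0912, 0.1707]
eef_rot: [-0.001, 0.082, 0.997, 0.0]
contact_force: [-0.6, -0.5, -3.1]
grip_width: 0.234
t: 24.87
tool_pos: [0.5535, -0.0912, 0.1708]
eef_rot: [-0.001, 0.362, 0.932, -0.0]
contact_force: [0.2, -0.0, -2.4]
grip_width: 0.236
t 24.87 pos [ 0.5535 -0.0912  0.1708] phi 47.57 F [ 0.19 -0.03 -2.42] M [-0.016 -0.018 -0.034] g 0.236 q6 0.45
 shift cm [-3.21 -3.91  8.57] dist 9.95
 turn z rad -0.001
 rotvec [-0.001 -0.002 -0.001] shift after turn [-3.19 -3.91  8.58]
25.3667 [ 0.5545 -0.0917  0.1718] F [ 0.22 -0.26 -2.67] [0.63 0.36 0.31] M [-0.0019 -0.0135 -0.0076] [0.027 0.029 0.03 ] r -0.0051 0.0007
```

View pics/scene3.png

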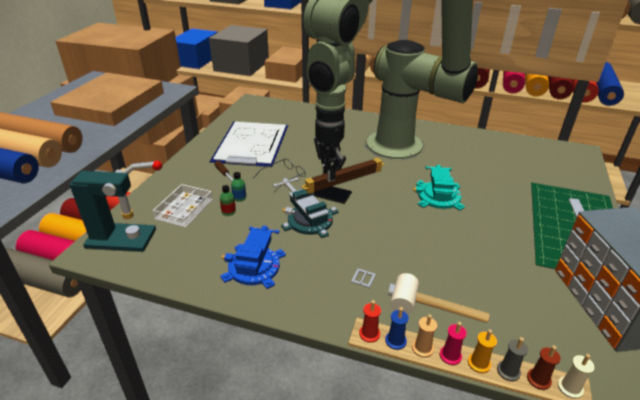

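View pics/top3.png

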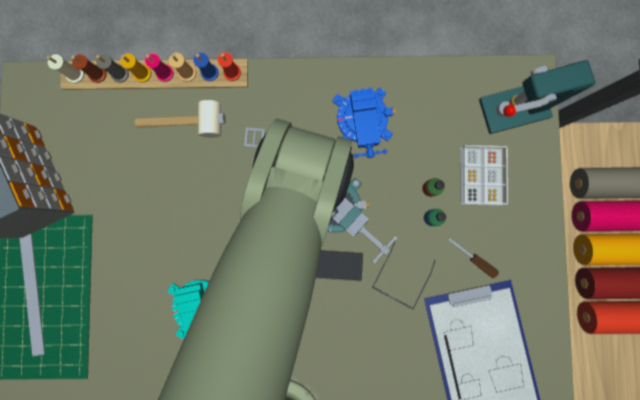

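```bash
python3 -m crank '[[[-0.5,-0.6,0],[0,0,0]],[[-0.8,-1,0],[0,0,0]],[[-0.8,-1,0],[0,0,0]],[[-0.7,-0.9,0],[0,0,0]],[[-0.4,-0.6,0],[0,0,0]],[[0,0,0],[0,0,0]],[[0,0,0],[0,0,0]],[[0,0,0],[0,0,0]]]'
python3 - <<'E'
from h import *
import cv2
to([.5494,-.1431,.085],47.6)
E
python3 -m crank '[[[0,0,0.5],[0,0,0]],[[0,0,1.2],[0,0,0]],[[0,0,1.5],[0,0,0]],[[0,0,1.3],[0,0,0]],[[0,0,0.7],[0,0,0]],[[0,0,0.4],[0,0,0]],[[0,0,0],[0,0,0]],[[0,0,0],[0,0,0]]]'
python3 - <<'E'
from h import *
import cv2
to([.5494,-.1431,.085],47.6)
s=viewer.camera("scene")[:,:,::-1]
cv2.imwrite("pics/c13.png",cv2.resize(s[140:250,260:390],None,fx=6,fy=5.4,interpolation=cv2.INTER_CUBIC))
E
```

```text
t: 26.03
tool_pos: [0.5503, -0.1434, 0.1717]
eef_rot: [-0.0, 0.362, 0.932, 0.0]
contact_force: [0.2, 0.7, -2.2]
grip_width: 0.233
t 26.03 pos [ 0.5503 -0.1434  0.1717] phi 47.55 F [ 0.2   0.71 -2.17] M [ 0.038 -0.036 -0.013] g 0.233 q6 0.36
 shift cm [ 0.09 -0.04  8.67] dist 8.67
 turn z rad -0.001
 rotvec [ 0.    -0.    -0.001] shift after turn [ 0.09 -0.04  8.67]
t: 26.7
tool_pos: [0.5507, -0.1434, 0.116]
eef_rot: [0.0, 0.362, 0.932, 0.0]
contact_force: [0.1, -0.9, -2.4]
grip_width: 0.235
t 26.7 pos [ 0.5507 -0.1434  0.116 ] phi 47.59 F [ 0.15 -0.86 -2.43] M [-0.015 -0.008  0.015] g 0.235 q6 0.36
 shift cm [ 0.11 -0.07  3.1 ] dist 3.1
 turn z rad -0.0
 rotvec [ 0.  0. -0.] shift after turn [ 0.11 -0.07  3.1 ]
```

View pics/c13.png

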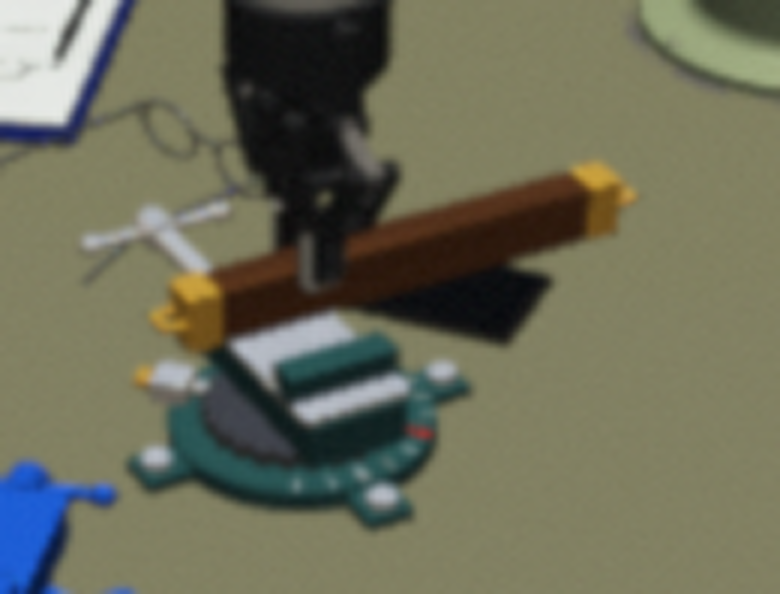

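```bash
python3 -m crank '[[[0.1,-0.05,0.5],[0,0,0]],[[0,0,0.7],[0,0,0]],[[0,0,0.6],[0,0,0]],[[0,0,0.4],[0,0,0]],[[0,0,0.3],[0,0,0]],[[0,0,0.2],[0,0,0]],[[0,0,0],[0,0,0]],[[0,0,0],[0,0,0]]]'
python3 m.py
python3 - <<'E'
from h import *
import cv2
to([.5494,-.1431,.084],47.6)
s=viewer.camera("scene")[:,:,::-1]
cv2.imwrite("pics/c14.png",cv2.resize(s[140:250,260:390],None,fx=6,fy=5.4,interpolation=cv2.INTER_CUBIC))
E
```

```text
t: 27.42
tool_pos: [0.5494, -0.1432, 0.0887]
eef_rot: [-0.0, 0.362, 0.932, -0.0]
contact_force: [-0.8, 0.5, -2.1]
grip_width: 0.234
27.8167 [ 0.5495 -0.1432  0.0889] F [ 0.22 -0.06 -2.7 ] [0.49 0.56 0.4 ] M [-0.0146 -0.0049  0.0049] [0.036 0.032 0.03 ] r -0.0018 0.0054
t 27.82 pos [ 0.5495 -0.1432  0.0889] phi 47.57 F [-0.28  0.6  -2.55] M [ 0.044 -0.01   0.017] g 0.237 q6 0.36
 shift cm [0.01 0.   0.49] dist 0.49
 turn z rad -0.001
 rotvec [ 0.     0.    -0.001] shift after turn [0.01 0.   0.49]
```

View pics/c14.png

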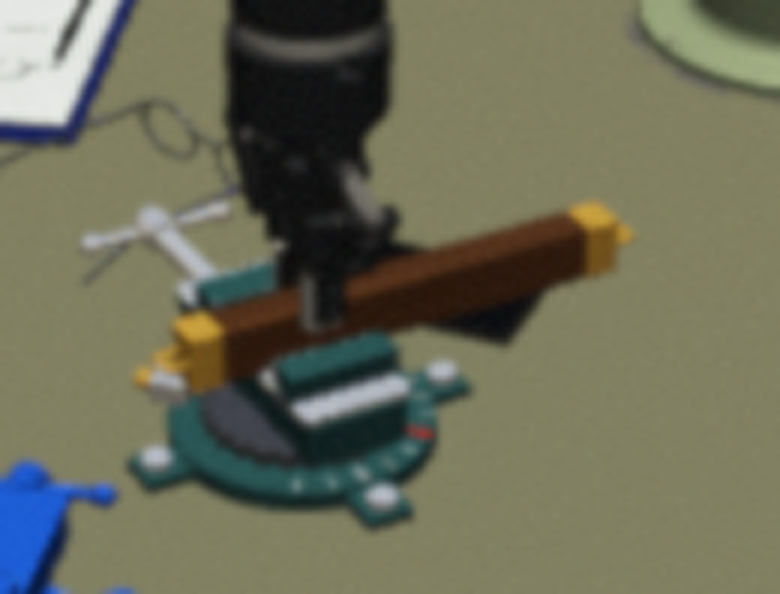

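```bash
python3 -m crank '[[[0,0,0.1],[0,0,0]],[[0,0,0.1],[0,0,0]],[[0,0,0.1],[0,0,0]],[[0,0,0.1],[0,0,0]],[[0,0,0.05],[0,0,0]],[[0,0,0],[0,0,0]],[[0,0,0],[0,0,0]],[[0,0,0],[0,0,0]]]'
python3 m.py
```

```text
t: 28.53
tool_pos: [0.5494, -0.1432, 0.0843]
eef_rot: [-0.0, 0.362, 0.932, -0.0]
contact_force: [0.2, 0.3, -3.9]
grip_width: 0.235
28.9333 [ 0.5494 -0.1432  0.0843] F [-0.21 -0.13 -2.24] [0.55 0.33 0.59] M [-0.0047  0.0176  0.0147] [0.025 0.027 0.025] r 0.0078 0.0021
```

```bash
python3 -m crank '[[[0,0,0.05],[0,0,0]],[[0,0,0.05],[0,0,0]],[[0,0,0.03],[0,0,0]],[[0,0,0],[0,0,0]],[[0,0,0],[0,0,0]],[[0,0,0],[0,0,0]],[[0,0,0],[0,0,0]],[[0,0,0],[0,0,0]]]'
python3 m.py
```

```text
t: 29.6
tool_pos: [0.5495, -0.1432, 0.0839]
eef_rot: [0.0, 0.362, 0.932, -0.0]
contact_force: [-3.5, 1.7, 5.2]
grip_width: 0.231
30.0 [ 0.5495 -0.1432  0.0839] F [-2.68  0.87  5.01] [0.61 0.43 0.27] M [ 0.2043  0.5377 -0.0115] [0.031 0.024 0.038] r -0.1073 0.0408
```

```bash
python3 -m crank '[[[0,0,-0.06],[0,0,0]],[[0,0,0],[0,0,0]],[[0,0,0],[0,0,0]],[[0,0,0],[0,0,0]],[[0,0,0],[0,0,0]],[[0,0,0],[0,0,0]],[[0,0,0],[0,0,0]],[[0,0,0],[0,0,0]]]' 0.4
python3 m.py
python3 -m crank '[[[0,0,-1],[0,0,0]],[[0,0,-2],[0,0,0]],[[0,0,-3],[0,0,0]],[[0,0,-3],[0,0,0]],[[0,0,0],[0,0,0]],[[0,0,0],[0,0,0]],[[0,0,0],[0,0,0]],[[0,0,0],[0,0,0]]]'
python3 - <<'E'
from h import *
import cv2
s=viewer.camera("scene")[:,:,::-1]
cv2.imwrite("pics/c15.png",cv2.resize(s[140:250,260:390],None,fx=6,fy=5.4,interpolation=cv2.INTER_CUBIC))
E
```

```text
t: 30.67
tool_pos: [0.5494, -0.1432, 0.0835]
eef_rot: [-0.0, 0.362, 0.932, 0.0]
contact_force: [-0.2, 0.1, 0.3]
grip_width: 0.404
31.0667 [ 0.5494 -0.1432  0.0836] F [ 0.27 -0.19 -0.15] [0.32 0.25 0.42] M [-0.0197  0.0091  0.0007] [0.022 0.016 0.02 ] r 0.061 0.1328
t: 31.73
tool_pos: [0.5485, -0.1428, 0.1727]
eef_rot: [-0.001, 0.362, 0.932, -0.0]
contact_force: [0.0, -0.2, -0.2]
grip_width: 0.402
```

View pics/c15.png

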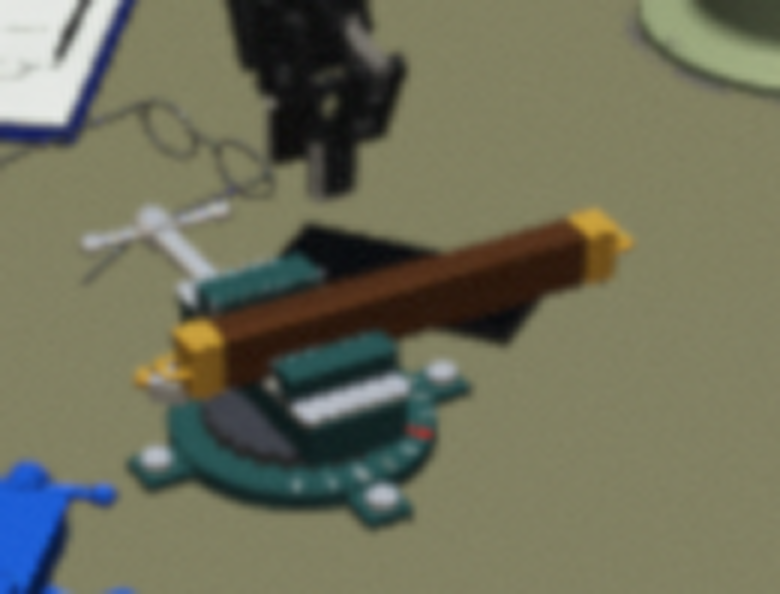

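```bash
python3 -m crank '[[[0,-1.5,0],[0,0,0]],[[0,-2.5,0],[0,0,0]],[[0,-2.7,0],[0,0,0]],[[0,-1.7,0],[0,0,0]],[[0,-0.8,0],[0,0,0]],[[0,0,0],[0,0,0.06]],[[0,0,0],[0,0,0.1]],[[0,0,0],[0,0,0.11]]]' 0 60
python3 -m crank '[[[0,0,0],[0,0,0.11]],[[0,0,0],[0,0,0.11]],[[0,0,0],[0,0,0.11]],[[0,0,0],[0,0,0.11]],[[0,0,0],[0,0,0.11]],[[0,0,0],[0,0,0.11]],[[0,0,0],[0,0,0.11]],[[0,0,0],[0,0,0.11]]]' 
python3 -m crank '[[[0,0,0],[0,0,0.11]],[[0,0,0],[0,0,0.11]],[[0,0,0],[0,0,0.11]],[[0,0,0],[0,0,0.091]],[[0,0,0],[0,0,0]],[[0,0,0],[0,0,0]],[[0,0,0],[0,0,0]],[[0,0,0],[0,0,0]]]'
python3 - <<'E'
from h import *
import cv2
n=np.array([.674,.738]); p=np.array([.544,-.149])-.084*n
to([*p,.068],-42.4)
s=viewer.camera("scene")[:,:,::-1]
cv2.imwrite("pics/c16.png",cv2.resize(s[140:250,260:390],None,fx=6,fy=5.4,interpolation=cv2.INTER_CUBIC))
E
```

```text
t: 32.45
tool_pos: [0.487, -0.2108, 0.1728]
eef_rot: [-0.001, 0.486, 0.874, 0.0]
contact_force: [-0.1, -0.5, -0.2]
grip_width: 0.0
t: 33.12
tool_pos: [0.4872, -0.2104, 0.1728]
eef_rot: [-0.001, 0.812, 0.583, -0.0]
contact_force: [-0.6, 0.3, -0.6]
grip_width: 0.002
t: 33.78
tool_pos: [0.4873, -0.2109, 0.1733]
eef_rot: [-0.0, 0.915, 0.404, -0.0]
contact_force: [-0.0, 0.3, -0.3]
grip_width: -0.0
t 33.78 pos [ 0.4873 -0.2109  0.1733] phi -42.36 F [-0.03  0.28 -0.27] M [-0.003 -0.054 -0.022] g -0.0 q6 1.76
 shift cm [ 0.    0.02 10.53] dist 10.53
 turn z rad 0.001
 rotvec [-0.     0.     0.001] shift after turn [0.000e+00 1.000e-02 1.053e+01]
```

View pics/c16.png

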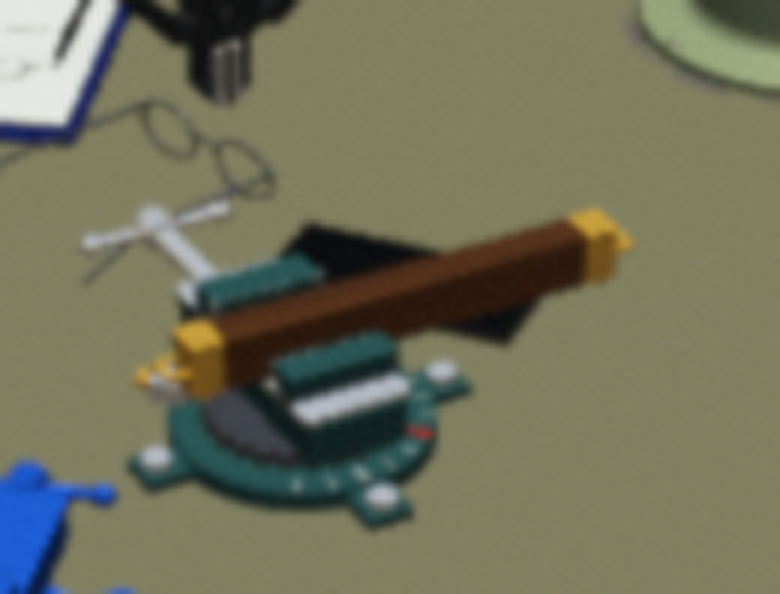

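```bash
python3 -m crank '[[[0,0,1.5],[0,0,0]],[[0,0,2.2],[0,0,0]],[[0,0,2.5],[0,0,0]],[[0,0,2],[0,0,0]],[[0,0,1.3],[0,0,0]],[[0,0,0.7],[0,0,0]],[[0,0,0.3],[0,0,0]],[[0,0,0],[0,0,0]]]' 
python3 m.py
python3 - <<'E'
from h import *
import cv2
s=viewer.camera("scene")[:,:,::-1]
cv2.imwrite("pics/c17.png",cv2.resize(s[140:250,260:390],None,fx=6,fy=5.4,interpolation=cv2.INTER_CUBIC))
E
```

```text
t: 34.5
tool_pos: [0.4872, -0.211, 0.0683]
eef_rot: [-0.0, 0.915, 0.403, -0.0]
contact_force: [-0.2, 0.8, 0.0]
grip_width: -0.001
34.9 [ 0.4876 -0.2113  0.0691] F [ 0.1  -0.2   0.05] [0.58 0.48 0.34] M [-0.0143 -0.0161 -0.0164] [0.018 0.018 0.035] r 0.293 -0.2618
```

View pics/c17.png

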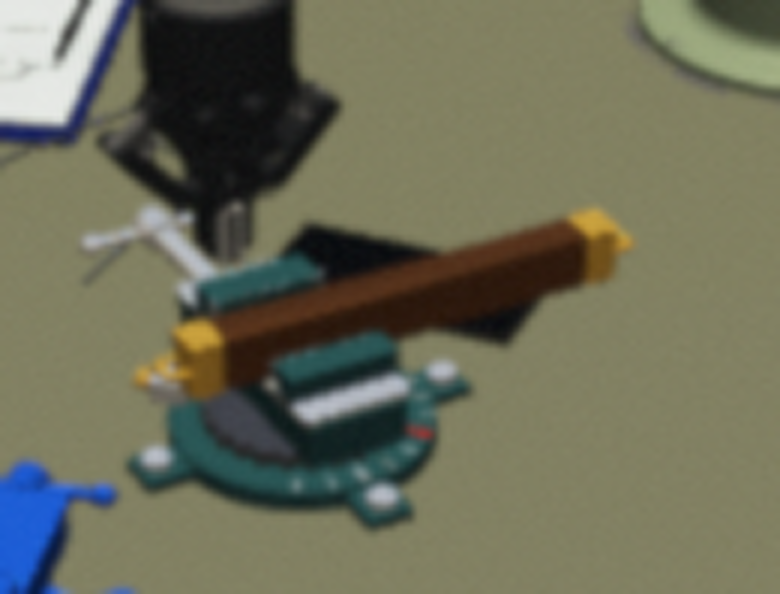

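```bash
python3 -m crank '[[[0.4,0,0],[0,0,0]],[[0.4,0,0],[0,0,0]],[[0.4,0,0],[0,0,0]],[[0.4,0,0],[0,0,0]],[[0.4,0,0],[0,0,0]],[[0.4,0,0],[0,0,0]],[[0,0,0],[0,0,0]],[[0,0,0],[0,0,0]]]' 
python3 -m crank '[[[0.2,0,0],[0,0,0]],[[0.2,0,0],[0,0,0]],[[0.2,0,0],[0,0,0]],[[0.2,0,0],[0,0,0]],[[0.2,0,0],[0,0,0]],[[0.2,0,0],[0,0,0]],[[0,0,0],[0,0,0]],[[0,0,0],[0,0,0]]]'
python3 - <<'E'
from h import *
import cv2
n=np.array([.674,.738]); p=np.array([.544,-.149])-.032*n
to([*p,.068],-42.4)
s=viewer.camera("scene")[:,:,::-1]
cv2.imwrite("pics/c18.png",cv2.resize(s[140:250,260:390],None,fx=6,fy=5.4,interpolation=cv2.INTER_CUBIC))
E
```

```text
t: 35.62
tool_pos: [0.504, -0.1929, 0.0686]
eef_rot: [-0.0, 0.915, 0.403, 0.0]
contact_force: [-0.5, -0.1, -0.6]
grip_width: 0.001
t: 36.28
tool_pos: [0.5119, -0.1841, 0.0685]
eef_rot: [-0.0, 0.915, 0.403, 0.0]
contact_force: [0.4, -1.4, 0.6]
grip_width: 0.002
t 36.28 pos [ 0.5119 -0.1841  0.0685] phi -42.42 F [ 0.41 -1.41  0.55] M [-0.145  0.208  0.047] g 0.002 q6 1.83
 shift cm [ 1.56 -0.    0.06] dist 1.56
 turn z rad -0.0
 rotvec [-0.    -0.001 -0.   ] shift after turn [ 1.56 -0.    0.05]
```

View pics/c18.png

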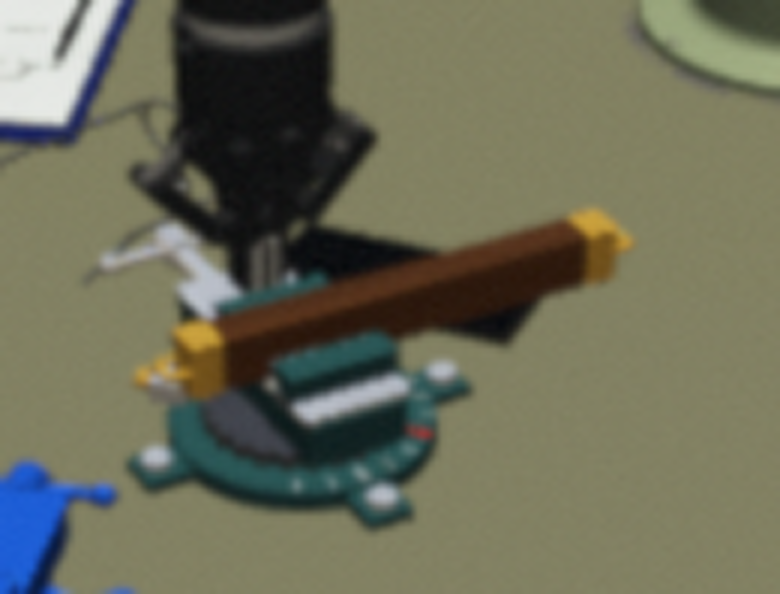

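```bash
python3 -m crank '[[[0.15,0,0],[0,0,0]],[[0.15,0,0],[0,0,0]],[[0.1,0,0],[0,0,0]],[[0.1,0,0],[0,0,0]],[[0.1,0,0],[0,0,0]],[[0.1,0,0],[0,0,0]],[[0.1,0,0],[0,0,0]],[[0.1,0,0],[0,0,0]]]' 
python3 m.py
python3 -m crank '[[[0.1,0,0],[0,0,0]],[[0.1,0,0],[0,0,0]],[[0.1,0,0],[0,0,0]],[[0.1,0,0],[0,0,0]],[[0,0,0],[0,0,0]],[[0,0,0],[0,0,0]],[[0,0,0],[0,0,0]],[[0,0,0],[0,0,0]]]' 
python3 m.py
python3 - <<'E'
from h import *
n=np.array([.674,.738]); p=np.array([.544,-.149])-.032*n
to([*p,.068],-42.4)
E
```

```text
t: 37.0
tool_pos: [0.5177, -0.1778, 0.0686]
eef_rot: [-0.0, 0.915, 0.403, -0.0]
contact_force: [-1.7, -2.9, 1.3]
grip_width: -0.005
37.4 [ 0.5178 -0.1776  0.0686] F [-1.4  -1.1   0.17] [0.34 0.63 0.62] M [-0.2559  0.3029  0.0193] [0.095 0.067 0.026] r -1.8024 -1.5229
t: 38.07
tool_pos: [0.5202, -0.175, 0.0686]
eef_rot: [0.0, 0.915, 0.403, -0.0]
contact_force: [-2.5, -3.5, 0.1]
grip_width: 0.002
38.4667 [ 0.5203 -0.1749  0.0685] F [-3.51 -2.95  0.74] [0.57 0.59 0.4 ] M [-0.6517  0.741  -0.0095] [0.031 0.027 0.029] r -0.9975 -0.8772
t 38.47 pos [ 0.5203 -0.1749  0.0685] phi -42.45 F [-2.81 -3.46  0.45] M [-0.7    0.739 -0.008] g 0.003 q6 1.85
 shift cm [0.31 0.   0.05] dist 0.32
 turn z rad -0.001
 rotvec [-0.     0.    -0.001] shift after turn [0.31 0.   0.05]
```

```bash
python3 -m crank '[[[0.1,0,0],[0,0,0]],[[0.1,0,0],[0,0,0]],[[0,0,0],[0,0,0]],[[0,0,0],[0,0,0]],[[0,0,0],[0,0,0]],[[0,0,0],[0,0,0]],[[0,0,0],[0,0,0]],[[0,0,0],[0,0,0]]]' 
python3 m.py
python3 -m crank '[[[0.1,0,0],[0,0,0]],[[0.05,0,0],[0,0,0]],[[0,0,0],[0,0,0]],[[0,0,0],[0,0,0]],[[0,0,0],[0,0,0]],[[0,0,0],[0,0,0]],[[0,0,0],[0,0,0]],[[0,0,0],[0,0,0]]]' 
python3 m.py
python3 - <<'E'
from h import *
import cv2
s=viewer.camera("scene")[:,:,::-1]
cv2.imwrite("pics/c19.png",cv2.resize(s[140:250,260:390],None,fx=6,fy=5.4,interpolation=cv2.INTER_CUBIC))
E
```

```text
t: 39.13
tool_pos: [0.5218, -0.1733, 0.0686]
eef_rot: [-0.0, 0.915, 0.403, 0.0]
contact_force: [-2.3, -3.1, 0.6]
grip_width: 0.0
39.5333 [ 0.5218 -0.1733  0.0685] F [-2.36 -1.63 -0.01] [0.71 0.58 0.49] M [-0.3429  0.5228  0.0028] [0.036 0.029 0.035] r 67.6715 44.3826
t: 40.2
tool_pos: [0.522, -0.173, 0.0686]
eef_rot: [0.0, 0.915, 0.403, -0.001]
contact_force: [-4.6, -3.8, 1.1]
grip_width: -0.001
40.6 [ 0.5221 -0.173   0.0686] F [-4.58 -3.85  0.97] [0.57 0.25 0.26] M [-0.7975  0.956   0.0246] [0.038 0.038 0.031] r -0.9891 -0.8251
```

View pics/c19.png

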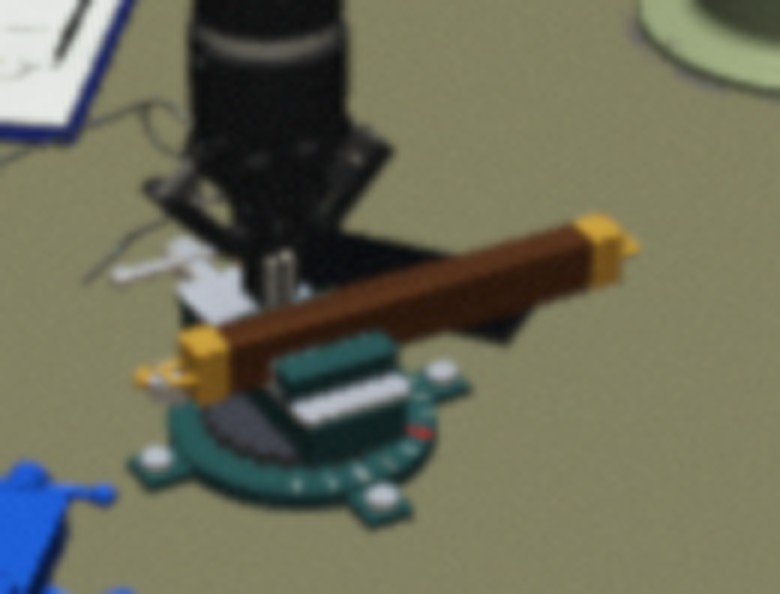

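```bash
python3 -m crank '[[[0.1,0,0],[0,0,0]],[[0.1,0,0],[0,0,0]],[[0,0,0],[0,0,0]],[[0,0,0],[0,0,0]],[[0,0,0],[0,0,0]],[[0,0,0],[0,0,0]],[[0,0,0],[0,0,0]],[[0,0,0],[0,0,0]]]' 
python3 m.py
python3 -m crank '[[[0.1,0,0],[0,0,0]],[[0.1,0,0],[0,0,0]],[[0,0,0],[0,0,0]],[[0,0,0],[0,0,0]],[[0,0,0],[0,0,0]],[[0,0,0],[0,0,0]],[[0,0,0],[0,0,0]],[[0,0,0],[0,0,0]]]' 
python3 m.py
```

```text
t: 41.32
tool_pos: [0.5221, -0.1729, 0.0686]
eef_rot: [0.001, 0.915, 0.402, -0.003]
contact_force: [-8.4, -7.1, 2.3]
grip_width: -0.0
41.7167 [ 0.5221 -0.1729  0.0686] F [-8.56 -7.63  3.34] [0.48 0.71 0.29] M [-1.6168  1.7691  0.0287] [0.016 0.022 0.023] r -0.5298 -0.4842
t: 42.38
tool_pos: [0.5221, -0.1729, 0.0686]
eef_rot: [0.002, 0.916, 0.402, -0.005]
contact_force: [-11.8, -12.9, 5.8]
grip_width: 0.001
42.7833 [ 0.5221 -0.1729  0.0686] F [-12.15 -11.51   5.16] [0.66 0.31 0.34] M [-2.4197  2.5381  0.0175] [0.026 0.014 0.016] r -0.492 -0.4691
```

The push is rigid at 16 N, so the handle is nipped. I'll back off, rise, and move the arm out of the top view to check.

```bash
python3 -m crank '[[[-0.3,0,0],[0,0,0]],[[-0.4,0,0],[0,0,0]],[[-0.6,0,0],[0,0,0]],[[-0.8,0,0],[0,0,0]],[[-0.8,0,0],[0,0,0]],[[0,0,-3],[0,0,0]],[[0,0,-4],[0,0,0]],[[0,0,-4],[0,0,0]]]' 
python3 -m crank '[[[-3.5,0,0],[0,0,0]],[[-3.5,0,0],[0,0,0]],[[-3.5,0,0],[0,0,0]],[[-3.5,0,0],[0,0,0]],[[0,0,-3],[0,0,0]],[[0,0,-3],[0,0,0]],[[0,0,0],[0,0,0]],[[0,0,0],[0,0,0]]]'
python3 - <<'E'
from h import *
import cv2
s=viewer.camera("scene")[:,:,::-1]; cv2.imwrite("pics/scene4.png",s)
cv2.imwrite("pics/c20.png",cv2.resize(s[140:250,260:390],None,fx=6,fy=5.4,interpolation=cv2.INTER_CUBIC))
t=viewer.camera("top")[:,:,::-1]; cv2.imwrite("pics/top4.png",t)
cv2.imwrite("pics/c21.png",cv2.resize(t[145:275,270:400],None,fx=5,fy=4.5,interpolation=cv2.INTER_CUBIC))
E
```

```text
t: 43.45
tool_pos: [0.5046, -0.1906, 0.179]
eef_rot: [-0.001, 0.915, 0.403, -0.001]
contact_force: [-0.1, 0.3, -0.0]
grip_width: -0.003
t: 44.12
tool_pos: [0.412, -0.2955, 0.2404]
eef_rot: [0.002, 0.915, 0.403, 0.001]
contact_force: [0.2, 1.0, -0.2]
grip_width: -0.003
```

View pics/c20.png

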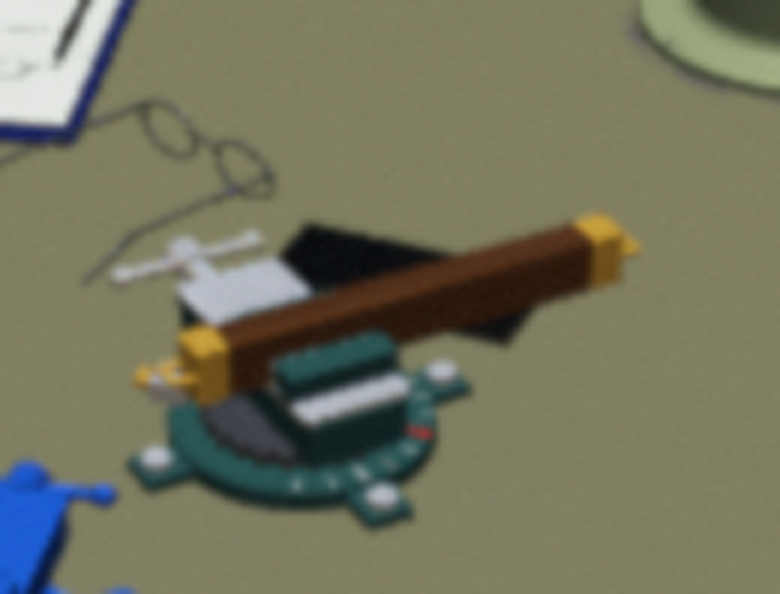

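View pics/c21.png

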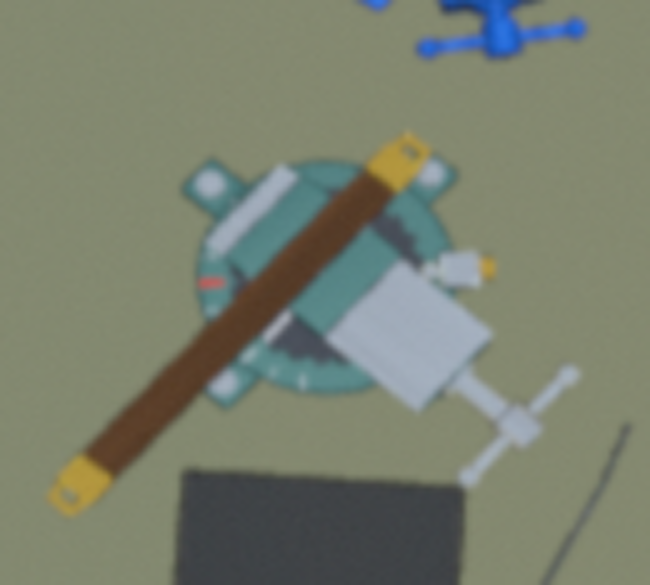

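View pics/scene4.png

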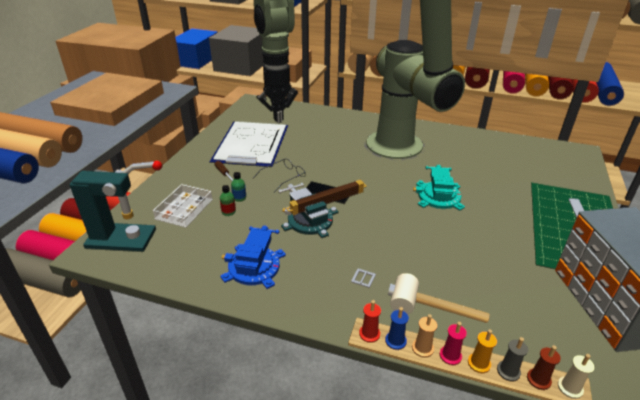

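Run:
```python
from h import *
T=lambda x,y:(270+x/5-.4,145+y/4.5-.4)
ax=np.array([.544,-.149]);n=np.array([np.cos(np.radians(47.6)),np.sin(np.radians(47.6))]);m=np.array([-n[1],n[0]])
A,B=[ray("top",*T(*q),.096)[:2]-ax for q in((397,165),(84,484))]
d=B-A; print("fit dist",np.hypot(*d),"angle-90",np.degrees(np.arctan2(d[1],d[0]))-90,"x",A@n,B@n,"y",A@m,B@m)
for nm,q,z in(("fixfaceback",((232,262),(333,187)),.078),("slide back",((328,336),(401,260)),.078)):
    A,B=[ray("top",*T(*w),z)[:2]-ax for w in q]; d=B-A; print(nm,A@n,B@n,np.degrees(np.arctan2(d[1],d[0]))+90)
A,B=[ray("top",*T(*w),.06)[:2]-ax for w in((328,336),(417,410))];d=A-B;print("bed ang",np.degrees(np.arctan2(d[1],d[0])))
# triangulate fittings' top centres
S=lambda x,y:(260+x/6-.42,140+y/5.4-.41)
for a,b in(((397,165),(205,343)),((84,484),(597,228))):
    M=[];
    for k,(u,v) in(("top",T(*a)),("scene",S(*b))):
        i,f=cam(k);P=np.array([[f,0,i['cx']],[0,f,i['cy']],[0,0,1]])@np.hstack([i['R'],i['t'][:,None]]); M+=[u*P[2]-P[0],v*P[2]-P[1]]
    M=np.array(M);M/=np.linalg.norm(M,axis=1)[:,None];s=np.linalg.svd(M)[2][-1];print((s[:3]/s[3]).round(4))
print(bot.get_state()['t'])
```

```text
fit dist 0.22555894113529307 angle-90 47.83629711519393 x 0.013670920422375275 0.012740681293795885 y -0.062220701655453986 0.1633363212483746
fixfaceback 0.039270142324900385 0.029559698054724776 38.873076939961514
slide back -0.02218967031554606 -0.021489373970347066 48.337467238819436
bed ang 46.48912099425641
[ 0.5985 -0.1788  0.0937]
[ 0.4318 -0.0291  0.0928]
44.2167
```

Run:
```python
import cv2,numpy as np
a=cv2.imread("pics/top0.png").astype(int);b=cv2.imread("pics/top4.png").astype(int)
d=(cv2.GaussianBlur(np.abs(a-b).max(2).astype(np.uint8),(5,5),0)>25).astype(np.uint8)
n,l,s,c=cv2.connectedComponentsWithStats(d)
print([x.tolist() for x in s[1:] if x[4]>8])
from plant import bot
bot.sign_off(); print(bot.get_state()['t'])
```

```text
[[146, 168, 56, 90, 1303], [280, 175, 106, 102, 3224], [379, 236, 214, 164, 22764], [164, 378, 54, 22, 646]]
the job is handed in; nothing more can be done
the job is handed in; nothing more can be done
```

The vise is in the 45° click with the handle nipped between its jaws, and I handed the job in at about 44 s of the 70 s. I got no verdict back.

**What I did:** I turned the vise by gripping its fixed jaw. Two trial lifts put the handle's balance point about 50 mm from the middle, towards the end that lay farther from the robot. I gripped it there and carried it across level, then laid it on the bed with that point over the vise. I pushed the sliding jaw up until it would not move at 16 N, then backed the arm clear.

**Last checks:**

| Check | Measured | Required |
|---|---|---|
| Vise angle | pointer on the long 45° mark, about 45.3° | 45° within 3.4° |
| Handle position (x) | about 13 mm | 10 to 18 mm |
| Handle angle to the jaws | about 0.2° | under 3.4° |
| Jaw opening | about 22.8 mm | 19 to 24.5 mm |
| Level | end tops about 1 mm apart over 225 mm | within 3° |

- **Other objects:** comparing the top view before and after showed changes only at the handle, the vise and two larger patches. I took those patches to be the arm but did not look at them closely. One covers the part of the bench with the awl and glasses, so the picture comparison does not prove those two stayed put. The robot never worked near them.
- **Readings that disagreed:**
    - The vise's start angle read about -7.5°, halfway between two clicks, although it was said to start on one.
    - In the last picture, one edge reading of the fixed jaw was about 9° off because I picked the wrong corner, so I ignored it.
    - The bed edge there read about 1° lower than the rest.

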